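# Cure a batch of glued handles in the UV drawer

### The arm

A 6-joint arm with a two-finger parallel gripper is mounted at the origin on a cart in front of the work surface, level with it; the furniture and walls round the work are solid. World frame = base frame: x ahead of the robot, y to its left, z up, the work surface at z = 0. Lengths are in m, angles in rad, forces in N, time in s.
With the tool pointing down it reaches from about 0.375 to 0.75 m from the base axis. Payload 9 kg.
Tool frame: the origin (TCP) lies on the mounting face of the last link; the fingertips stand 173 mm ahead of it and the grasp point (between the pads) lies 155 mm ahead of it (robot.finger_overhang is the distance from the TCP to the fingertips, in m); z points along the fingers, y is the direction in which the jaws open and shut (so a half turn about z gives the same grasp; the last joint's range is limited). The gripper opens to 85 mm and grips with 20 to 120 N. Pads are 22 mm wide; open, the fingers measure 114 mm over their backs; the gripper's body (76 mm by 85 mm) begins 54 mm behind the grasp point. The pads swing forward as they close: fully open they stand 13 mm farther back than shut.
Start: joints at [0.95, 0.104, 0.097, 1.564, 0, 1.353], TCP at [0.235, 0.552, 0.405] pointing down, gripper open.
Joint ranges: [-2.99, 2.99], [-0.84, 1.86], [-1.1, 1.16], [-1.84, 2.11], [-1.51, 1.56], [-3.14, 3.14]. Speed limits (rad/s): [2.22, 2.22, 2.57, 3.14, 3.14, 3.14].

### API

Orientations are given as a rotation vector (axis times angle).
In Python, from station import readout, vision, order, robot gives the robot as it stands.
- The arm moves only by the tool apply_moves, never from a script. Its argument "deltas" is a list of rows, each an object with "slide": the shift along the tool's x, y, z in units of 80 mm (1.0 is 80 mm), a list of three; "angular": the turn, a rotation vector about the tool's x, y, z in units of 0.5 rad (1.0 is 0.5 rad), a list of three. A call has 1 to 20 rows; each row is the pose to reach, as a shift and turn from the pose commanded when the call began, along the tool's axes at that moment; what a row does not reach only later rows make up. A row lasts 1/12 s, in which the tool goes at most 41.7 mm and 7.16 degrees, less where a joint would pass 70% of its speed; a pose out of reach is approached as far as the arm can. A call with a number of a shift or a turn outside -1 to 1 is refused whole. A call with a gripper value outside its range is refused whole. "hand" is the opening, from 0 (shut) to 1 (fully open), set as the call begins (left out, the last holds). The fingers move at their own pace and stop on an object; "grip_force" is the grip in N (left out, the last holds). Time passes only in rows, so rows that repeat a pose let the fingers close. It gives the time, the measured TCP pose, the force and the opening at its end, in the units of the state.
- readout.get_obs(): the state, without advancing time (a new reading comes with each control period).
- vision.camera(name): name is "scene" or "top" or "wrist"; returns (picture, depth): 480x640x3 uint8, red, green, blue; 480x640 float32, m along the optical axis (not along the pixel's ray), 0 where there is no reading.
- vision.camera_model(name): a dict with "fx", "fy", "cx", "cy" (pixels), "R" (3x3) and "t" (3): a world point X has camera coordinates R X + t. Camera axes: x right, y down, z forward; pixel columns grow to the right and rows downward; lengths in m; the calibration is good to about 2 mm. A picture is of the moment at which its call begins: read the wrist's pose just before it. camera_model takes no time and is no camera call; for the wrist camera it gives the pose at the moment of the call.
- order.job_done(): hands the job in, once; it reports no verdict.
The state is a dict: "time_s": time; "joint_pos": joint angles; "dq": joint speeds; "joint_efforts": joint torques, N m; "eef_pos": TCP position; "tcp_rot": TCP orientation; "force": force on the tool from outside, world axes, zero at the start; "ft_torque": the same for the moment, N m; "opening": opening from 0.0 (shut) to 1.0 (fully open).
Only numpy, scipy, OpenCV 4.12 (cv2) and the standard library are available. Lean on these libraries where they do the work, as an engineer would, in place of code of your own. Each camera call takes 0.05 s, during which the arm holds its last target.

### The job

Cure the freshly glued handles: put every loose teal handle lying beside the UV cabinet flat on the floor of its drawer (none on top of another) and shut the drawer fully. Then, with the drawer shut and never while it is open, push the red timer plunger all the way in, hold it there for about a second and let it spring back, and after that push the tally counter's yellow-tipped lever through its whole stroke to log the batch and let it return. Leave the drawer shut, and leave the glue bottle and the mug where they are.

Things in the scene. Friction and masses are not known exactly. Their poses are not given: they have to be found in the camera images.
- handle_a_mid (a point): centre (half-way up) of a loose teal tool handle, a straight rounded bar 170 long x 31 wide (26 across the flat sides that are gripped) x 21 high, 46 g nominal; it lies flat, x along its length, z up. 3 or 4 handles are present in a run; the absent ones have no pose.
- handle_b_mid (a point): centre (half-way up) of a loose teal tool handle, a straight rounded bar 170 long x 31 wide (26 across the flat sides that are gripped) x 21 high, 46 g nominal; it lies flat, x along its length, z up. 3 or 4 handles are present in a run; the absent ones have no pose.
- handle_c_mid (a point): centre (half-way up) of a loose teal tool handle, a straight rounded bar 170 long x 31 wide (26 across the flat sides that are gripped) x 21 high, 46 g nominal; it lies flat, x along its length, z up. 3 or 4 handles are present in a run; the absent ones have no pose.
- handle_d_mid (a point): centre (half-way up) of a loose teal tool handle, a straight rounded bar 170 long x 31 wide (26 across the flat sides that are gripped) x 21 high, 46 g nominal; it lies flat, x along its length, z up. 3 or 4 handles are present in a run; the absent ones have no pose.
- cabinet: grey UV curing cabinet, 270 (x) x 230 (y) x 90 mm high, fixed on the bench to the robot's right, place and yaw vary; origin under its centre, y the direction in which its drawer opens (to the robot's left), z up. Its front edge is at y = +115 mm; the roof covers what is behind that. Timer and counter stand on its top, 90 mm above the bench.
- drawer_floor (a point): centre of the inner floor's upper face of the cabinet's blue-fronted aluminium drawer, 12 mm above the bench; moves with the drawer, axes as the cabinet's; 2 mm ahead (y) of the cabinet's centre when shut. Inside 230 wide (x) x 202 long (y); side and back walls stand 32 above the floor, the front panel 64. Four handles fit side by side, each along y.
- drawer_tab (a point): grip centre of the black upright pull tab on the drawer's front, 55 mm above the bench, axes as the cabinet's. The tab is 12 thick (x), stands out 55 mm (y) from the panel, reaches from 30 to 72 mm above the bench; this point is 30 mm out from the panel. Pinch it from above across its thickness to pull.
- drawer (a joint): how far the drawer is open, m: 0 shut, 0.215 fully open; starts partly open at 0.02 to 0.08; slides with about 2 N of friction and stays where it is left
- plunger_top (a point): centre of the top face of the red mushroom plunger (40 across, 14 thick) of the push-to-start timer, a grey round housing 64 across standing on the cabinet's top; 158 mm above the bench when up; pushed straight down. Its place on the cabinet varies and may be exchanged with the tally counter's.
- plunger (a joint): how far the plunger is pushed in, m: 0 up, 0.020 fully in, against the stop; sprung, 6 N at the start and 12 N fully in; it springs back when let go
- tally_pivot (a point): pivot of the trip lever on the black tally counter (block 62 x 52 x 46 mm on the cabinet's top), 130 mm above the bench; fixed to the counter: x is the level direction in which the lever is to be pushed, y the pivot's axis, z up. The counter's yaw varies.
- lever_tip (a point): centre of the yellow ball (20 across) at the end of the trip lever, a steel rod 10 thick that stands up from the counter; the ball's centre is 80 mm from the pivot. At rest the lever leans 0.4 rad from upright towards the counter's -x, at the end of its stroke 0.4 rad towards +x.
- trip_lever (a joint): turn of the trip lever, rad: 0 at rest, 0.8 at the end of its stroke; sprung, 2.5 N at the ball at the start and 5.5 N at the end; it springs back when let go
- glue: white glue bottle with red nozzle, 42 x 42 x 121 mm, bystander standing behind the work; origin under its centre
- mug: white mug, 81 x 117 x 97 mm, bystander behind the work; origin under its centre

How it is judged:
On the way, in this order (a step that is already met when the one before it is completed fails the run):
1. every handle present lies flat on the drawer's floor (x of handle_a_mid in the frame of drawer_floor between -0.11 and 0.11 m and y of handle_a_mid in the frame of drawer_floor between -0.09 and 0.09 m and z of handle_a_mid in the frame of drawer_floor between 0 and 0.018 m and x of handle_b_mid in the frame of drawer_floor between -0.11 and 0.11 m and y of handle_b_mid in the frame of drawer_floor between -0.09 and 0.09 m and z of handle_b_mid in the frame of drawer_floor between 0 and 0.018 m and x of handle_c_mid in the frame of drawer_floor between -0.11 and 0.11 m and y of handle_c_mid in the frame of drawer_floor between -0.09 and 0.09 m and z of handle_c_mid in the frame of drawer_floor between 0 and 0.018 m and x of handle_d_mid in the frame of drawer_floor between -0.11 and 0.11 m and y of handle_d_mid in the frame of drawer_floor between -0.09 and 0.09 m and z of handle_d_mid in the frame of drawer_floor between 0 and 0.018 m), for 0.2 s.
2. the drawer is shut with the handles in it (all of step 1 and value of joint drawer below 0.006 m), for 0.2 s.
3. the timer plunger is held fully in, drawer shut (value of joint drawer below 0.006 m and value of joint plunger above 0.0175 m), for 0.5 s.
4. the plunger is back up and the trip lever is pushed to the end of its stroke (value of joint drawer below 0.006 m and value of joint plunger below 0.004 m and value of joint trip_lever above 0.72 rad), for 0.05 s.
At the end, for the whole second after the job is handed in: Every handle present lies flat on the drawer's floor (its centre inside the drawer's walls and less than 18 mm above the floor) at rest, the drawer is shut within 6 mm, the plunger is back up within 4 mm and the trip lever back at rest within 0.08 rad (all of step 2 and value of joint plunger below 0.004 m and value of joint trip_lever below 0.08 rad and linear speed of each of handle_a, handle_b, handle_c, handle_d below 0.03 m/s); the robot touches nothing.
It fails at once if the plunger is pushed in (over 6 mm) while the drawer is open by more than 15 mm (value of joint drawer above 0.015 m and value of joint plunger above 0.006 m).
It fails at once if the glue bottle is moved by more than 40 mm (distance of glue from where it was at the start of the episode above 0.04 m).
It fails at once if the mug is moved by more than 40 mm (distance of mug from where it was at the start of the episode above 0.04 m).
Of handle_a, handle_b, handle_c, handle_d only 3 to 4 are there at a start; the rules pass over those that are not, and their reading is None.
At some moment in a run one of handle_a, handle_b, handle_c, handle_d may be knocked a few centimetres aside while the robot is not near it.
Once in a run the grip may slacken for a moment while it holds something.
It also fails if it takes over 200 s, if anything falls off the work surface, if the arm or the gripper's body presses on something with over 40 N, if the wrist force passes 120 N, or if a joint passes its speed limit or range.

## Working session

There is one attempt and no reset: what is moved stays moved. The work goes in short steps, Python scripts to look and compute and a tool call to move; the robot and the scene stay as the last step left them, time stands still between calls to the robot, and variables do not carry over. Pictures are saved under pics/ and viewed, and the job is handed in when it is done.

Besides the shell and the picture viewer there is one more tool, called after "Call:" in YAML: its name, and indented under it one key for each argument. apply_moves: Moves the arm, as the interface text tells. Shifts and turns lie within -1 to 1; 1 stands for 80 mm of shift or 0.5 rad of turn. Its arguments: {"type":"object","properties":{"deltas":{"type":"array"},"hand":{"type":"number"},"grip_force":{"type":"number"}},"required":["deltas"]}

```bash
ls -R . | head; mkdir -p pics
python3 - <<'E'
from station import readout, vision, order, robot
import cv2,numpy as np
o=readout.get_obs();print(o)
print([a for a in dir(robot) if a[0]!='_'])
for n in("scene","top","wrist"):
    m=vision.camera_model(n);p,d=vision.camera(n)
    cv2.imwrite(f"pics/a_{n}.png",p[:,:,::-1]);np.savez(f"pics/a_{n}.npz",p=p,d=d,**m)
    print(n,m,-np.array(m["R"]).T@m["t"])
E
```

```text
.:
pics

./pics:
{'time_s': 0.0, 'joint_pos': array([ 9.50296388e-01,  1.04710217e-01,  9.64515064e-02,  1.56386507e+00,
       -2.82471640e-05,  1.35309205e+00]), 'dq': array([ 0.00103302, -0.00187759,  0.00224331, -0.00190625,  0.0005759 ,
        0.0004592 ]), 'joint_efforts': array([ 9.14796383e-04, -5.56923294e+01,  5.03655195e+01,  1.68023125e-02,
       -2.20570028e-04, -3.48830724e-07]), 'eef_pos': array([0.23513181, 0.55189809, 0.40390599]), 'tcp_rot': array([-6.28338331e-01, -3.07758995e+00,  1.92243311e-03]), 'force': array([-0.30999269, -0.90591213,  0.09140093]), 'ft_torque': array([-0.02032866,  0.04878366, -0.04622128]), 'opening': 1.0024306764615836}
['IKError', 'finger_overhang']
scene {'fx': 495.4308386207804, 'fy': 495.4308386207804, 'cx': 312.85456792416613, 'cy': 240.1850871378605, 'R': array([[ 0.7669576 , -0.64160729,  0.01077616],
       [-0.25226227, -0.31690267, -0.9142956 ],
       [ 0.59003371,  0.69850754, -0.40490422]]), 't': array([-0.41899135,  0.27477537,  1.03714511])} [-0.22128652 -0.90620454  0.67568546]
top {'fx': 618.1978469251136, 'fy': 618.1978469251136, 'cx': 313.94976497298865, 'cy': 247.68683977387545, 'R': array([[ 0.01956453, -0.99968509,  0.01571488],
       [-0.98439904, -0.02200956, -0.17456836],
       [ 0.17485927, -0.01205436, -0.98451964]]), 't': array([-0.00901911,  0.55930671,  1.7628349 ])} [0.24250942 0.02454368 1.83332458]
wrist {'fx': 421.0505322893275, 'fy': 421.0505322893275, 'cx': 319.84823089576264, 'cy': 238.3930495331554, 'R': array([[ 0.39367739,  0.91924744, -0.00150256],
       [ 0.88735449, -0.37959105,  0.26174921],
       [ 0.24004193, -0.10437805, -0.96513475]]), 't': array([-0.59890517, -0.03283916,  0.37825889])} [0.17411741 0.57755851 0.37276653]
```

View pics/a_top.png

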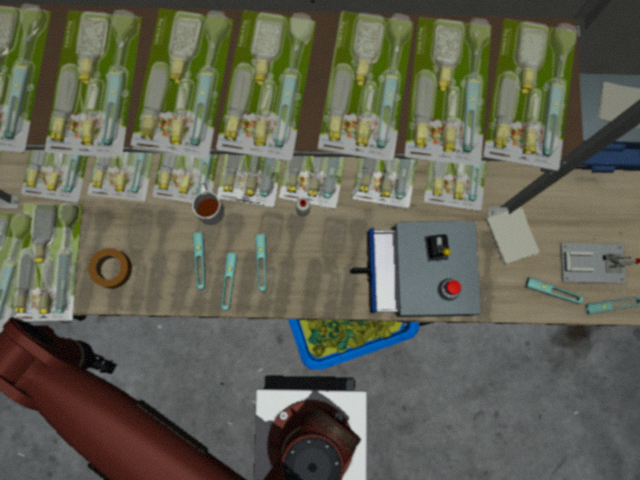

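View pics/a_scene.png

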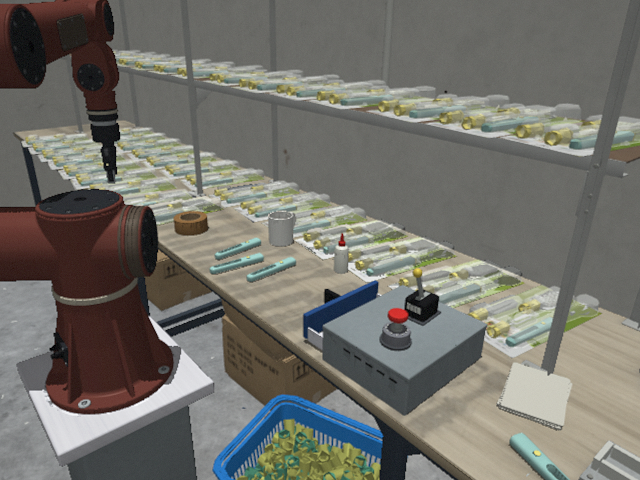

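View pics/a_wrist.png

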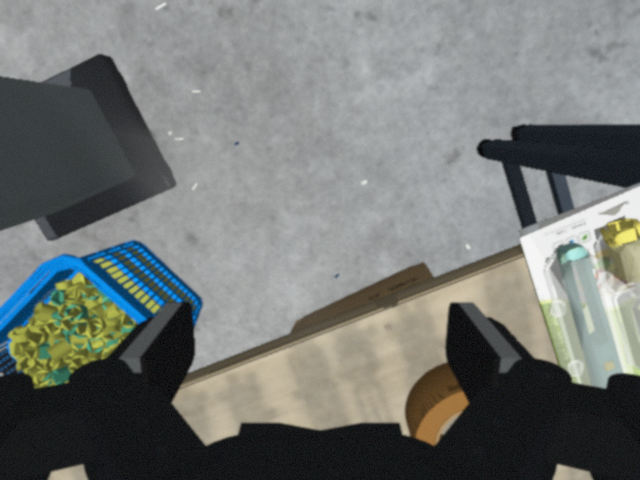

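```bash
cat > h.py <<'E'
import cv2,numpy as np
from scipy.spatial.transform import Rotation as Ro
def load(f):
    z=np.load(f);return z['p'],z['d'],{k:z[k] for k in("fx","fy","cx","cy","R","t")}
def ray(m,uv):
    uv=np.atleast_2d(uv).astype(float)
    d=np.c_[(uv[:,0]-m["cx"])/m["fx"],(uv[:,1]-m["cy"])/m["fy"],np.ones(len(uv))]
    R=np.array(m["R"]);return -R.T@m["t"],d@R
def onplane(m,uv,z):
    c,d=ray(m,uv);return c+d*((z-c[2])/d[:,2])[:,None]
def cloud(m,d):
    v,u=np.mgrid[0:480,0:640];c,r=ray(m,np.c_[u.ravel(),v.ravel()])
    return (c+r*d.ravel()[:,None]).reshape(480,640,3)
def proj(m,X):
    X=np.atleast_2d(X)@np.array(m["R"]).T+m["t"];return np.c_[m["fx"]*X[:,0]/X[:,2]+m["cx"],m["fy"]*X[:,1]/X[:,2]+m["cy"]]
def snap(n,tag):
    from station import vision
    m=vision.camera_model(n);p,d=vision.camera(n)
    np.savez(f"pics/{tag}.npz",p=p,d=d,**m);cv2.imwrite(f"pics/{tag}.png",p[:,:,::-1]);return p,d,m
def teal(p):
    h=cv2.cvtColor(p,cv2.COLOR_RGB2HSV);return cv2.inRange(h,(80,60,60),(100,255,255))
def blobs(mask,amin=30):
    cs,_=cv2.findContours(mask,cv2.RETR_EXTERNAL,cv2.CHAIN_APPROX_NONE)
    return [c for c in cs if cv2.contourArea(c)>amin]
def handles(p,m,z=.018,lo=0.08,hi=.22):
    out=[]
    k=cv2.morphologyEx(teal(p),cv2.MORPH_CLOSE,np.ones((7,7)))
    for c in blobs(k):
        X=onplane(m,c[:,0,:],z)[:,:2].astype(np.float32)
        (cc,s,a)=cv2.minAreaRect(X);b=cv2.boxPoints((cc,s,a))
        e=[b[1]-b[0],b[2]-b[1]];e=max(e,key=np.linalg.norm)
        yaw=np.degrees(np.arctan2(e[1],e[0]))
        if yaw>90:yaw-=180
        if yaw<-90:yaw+=180
        if lo<max(s)<hi: out.append((np.round(cc,4),np.round(sorted(s),3),round(yaw,1)))
    return out
E
python3 - <<'E'
from h import *
p,d,m=load("pics/a_top.npz")
for h in handles(p,m):print(h)
P=cloud(m,d)
hs=cv2.cvtColor(p,cv2.COLOR_RGB2HSV)
red=cv2.inRange(hs,(0,150,80),(6,255,255))|cv2.inRange(hs,(174,150,80),(180,255,255))
for c in blobs(red[:320],20):print("red",c.mean((0,1)),P[int(c.mean((0,1))[1]),int(c.mean((0,1))[0])])
for n in[(370,268),(358,270),(397,222),(475,222),(480,313),(398,314),(385,270),(438,240),(446,252),(303,207),(207,205),(390,235)]:print(n,P[n[1],n[0]].round(3))
c=cv2.resize(p[190:330,160:500],None,fx=2.3,fy=2.3,interpolation=cv2.INTER_CUBIC);cv2.imwrite("pics/a_topz.png",c[:,:,::-1])
p,d,m=load("pics/a_scene.npz")
for h in handles(p,m):print('s',h)
c=cv2.resize(p[220:420,200:500],None,fx=2.6,fy=2.6,interpolation=cv2.INTER_CUBIC);cv2.imwrite("pics/a_scz.png",c[:,:,::-1])
E
```

```text
(array([ 0.4062, -0.8444]), array([0.026, 0.082]), np.float32(-81.8))
(array([ 0.4508, -0.7139]), array([0.029, 0.17 ]), np.float32(72.4))
(array([0.4601, 0.2543]), array([0.029, 0.168]), np.float32(-5.8))
(array([0.5174, 0.1599]), array([0.027, 0.165]), np.float32(2.1))
(array([0.5197, 0.3407]), array([0.029, 0.167]), np.float32(7.1))
red [453.28205128 286.87179487] [ 0.44313253 -0.37971152  0.15064586]
(370, 268) [ 0.5   -0.16   0.066]
(358, 270) [ 0.493 -0.125  0.074]
(397, 222) [ 0.634 -0.236  0.084]
(475, 222) [ 0.66  -0.489 -0.008]
(480, 313) [ 0.375 -0.47   0.089]
(398, 314) [ 0.37  -0.241  0.062]
(385, 270) [ 0.503 -0.211  0.012]
(438, 240) [ 0.574 -0.344  0.133]
(446, 252) [ 0.527 -0.348  0.212]
(303, 207) [0.676 0.037 0.071]
(207, 205) [0.686 0.326 0.026]
(390, 235) [ 0.611 -0.226  0.008]
s (array([ 0.4548, -0.6835]), array([0.035, 0.102]), np.float32(70.8))
s (array([ 0.1296, -0.4243]), array([0.058, 0.123]), np.float32(1.4))
s (array([0.5124, 0.1454]), array([0.04 , 0.183]), np.float32(5.6))
s (array([2.8971, 0.3464]), array([0.053, 0.189]), np.float32(21.3))
```

View pics/a_topz.png

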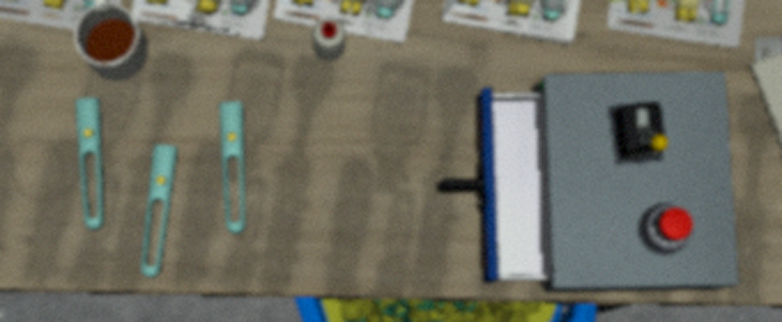

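View pics/a_scz.png

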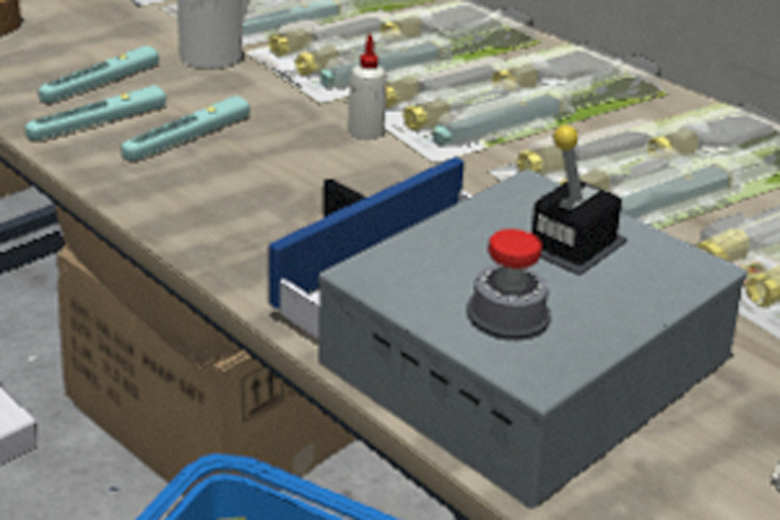

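Run:
```python
from h import *
p,d,m=load("pics/a_top.npz")
P=cloud(m,d)
z=P[...,2]
k=((abs(z-.087)<.012)&(P[...,1]<-.15)&(P[...,1]>-.56)&(P[...,0]>.3)&(P[...,0]<.69)).astype(np.uint8)*255
hs=cv2.cvtColor(p,cv2.COLOR_RGB2HSV)
k[:, :]=cv2.morphologyEx(k,cv2.MORPH_OPEN,np.ones((5,5)))
c=max(blobs(k),key=cv2.contourArea)
c=cv2.convexHull(c)
X=onplane(m,c[:,0,:],.09)[:,:2].astype(np.float32);r=cv2.minAreaRect(X);print("roof",r,cv2.boxPoints(r))
b=cv2.inRange(hs,(105,120,40),(125,255,255));b[:200]=0;b[318:]=0;b[:,500:]=0
for c in blobs(b,20):
    X=onplane(m,c[:,0,:],.076)[:,:2].astype(np.float32);r=cv2.minAreaRect(X);print("panel",r,cv2.boxPoints(r))
bl=cv2.inRange(hs,(0,0,0),(180,255,50));bl[:215]=0;bl[318:]=0;bl[:,:330]=0;bl[:,500:]=0
for c in blobs(bl,20):
    q=c[:,0,:];print("black",q.min(0),q.max(0),onplane(m,q,.072)[:,:2].min(0),onplane(m,q,.072)[:,:2].max(0))
    X=onplane(m,q,.136)[:,:2].astype(np.float32);print(cv2.minAreaRect(X))
# two-view ball and plunger
ps,ds,ms=load("pics/a_scene.npz")
def cen(p,lo,hi,box):
    h=cv2.cvtColor(p,cv2.COLOR_RGB2HSV);k=cv2.inRange(h,lo,hi);kk=k*0;a,b,c,d=box;kk[b:d,a:c]=k[b:d,a:c]
    q=max(blobs(kk,5),key=cv2.contourArea);M=cv2.moments(q);print(cv2.boundingRect(q),M['m00']);return np.array([M['m10']/M['m00'],M['m01']/M['m00']])
def tri(u1,u2):
    c1,d1=ray(m,u1);c2,d2=ray(ms,u2);d1=d1[0];d2=d2[0]
    s=np.linalg.lstsq(np.c_[d1,-d2],c2-c1,rcond=None)[0];a=c1+s[0]*d1;b=c2+s[1]*d2;return (a+b)/2,np.linalg.norm(a-b)
a=cen(p,(20,120,100),(32,255,255),(420,225,470,270));b=cen(ps,(18,120,100),(32,255,255),(405,255,430,285));print("ball",a,b,tri(a,b),onplane(m,a,.204))
a=cen(p,(0,150,80),(6,255,255),(430,270,480,310));b=cen(ps,(0,150,80),(6,255,255),(380,300,415,330));print("plun",a,b,tri(a,b),onplane(m,a,.158))
```

```text
roof ((0.504062831401825, -0.3501676619052887), (0.2695607542991638, 0.23023441433906555), 2.1412973403930664) [[ 0.36507532 -0.24016678]
 [ 0.37367782 -0.4702404 ]
 [ 0.6430503  -0.46016854]
 [ 0.6344478  -0.23009491]]
panel ((0.4946132302284241, -0.16412582993507385), (0.23785020411014557, 0.014132995158433914), 1.793716549873352) [[ 0.3755252  -0.16078529]
 [ 0.3759676  -0.17491135]
 [ 0.6137012  -0.16746637]
 [ 0.61325884 -0.15334031]]
black [426 235] [447 259] [ 0.52960657 -0.38364404] [ 0.60141834 -0.32239227]
((0.5536695718765259, -0.34112533926963806), (0.06786134093999863, 0.05871101841330528), 7.35055685043335)
black [350 232] [372 312] [ 0.37313498 -0.16583198] [ 0.60522275 -0.10207181]
((0.4790824353694916, -0.1257973164319992), (0.22396554052829742, 0.05646798014640808), 2.51314377784729)
(444, 249, 6, 6) 22.0
(413, 268, 9, 9) 51.0
ball [446.56818182 251.40909091] [417.12745098 272.07843137] (array([ 0.52970507, -0.35141224,  0.20424681]), np.float64(0.0001194642955325059)) [[ 0.5297052  -0.35142466  0.204     ]]
(447, 281, 14, 13) 131.0
(388, 308, 21, 15) 209.5
plun [453.32442748 287.03053435] [397.89339698 315.15592681] (array([ 0.44106751, -0.3813313 ,  0.15025475]), np.float64(0.0019218234427993007)) [[ 0.43944499 -0.3787779   0.158     ]]
```

```bash
cat > plan.py <<'E'
import sys
from h import *
from station import readout
CAB=np.array([.504,-.350]);CY=np.radians(2.14)
def cab(x,y):
    c,s=np.cos(CY),np.sin(CY);return CAB+[c*x-s*y,s*x+c*y]
def pose(g,yaw):
    "grasp point g (world), tool x heading yaw deg, tool down -> TCP,R"
    a=np.radians(yaw);X=np.array([np.cos(a),np.sin(a),0]);Z=np.array([0,0,-1.]);R=np.c_[X,np.cross(Z,X),Z]
    return np.array(g)-.155*Z,R
def cur():
    o=readout.get_obs();return o["eef_pos"],Ro.from_rotvec(o["tcp_rot"]).as_matrix(),o
def plan(g,yaw,verbose=1):
    p,R,o=cur();P,T=pose(g,yaw)
    print("t",round(o["time_s"],2),"grasp",(p+.155*R[:,2]).round(4),"F",o["force"].round(1),"open",round(o["opening"],3),"yaw",round(np.degrees(np.arctan2(R[1,0],R[0,0])),2))
    for i in range(15):
        s=R.T@(P-p)/.08;w=Ro.from_matrix(R.T@T).as_rotvec()/.5
        if max(abs(s).max(),abs(w).max())<.006:break
        f=min(1,1/max(abs(s).max(),1e-9));fw=min(1,1/max(abs(w).max(),1e-9))
        s=(s*f).round(3);w=(w*fw).round(3)
        n=max(np.linalg.norm(s)*80/41.7,np.linalg.norm(w)*28.65/7.16)
        print(s.tolist(),w.tolist(),"rows %.1f"%n)
        p=p+R@s*.08;R=R@Ro.from_rotvec(w*.5).as_matrix()
E
python3 - <<'E'
from plan import *
t=cab(0,.2235);print(t);plan([*t,.24],92.1)
E
```

```text
[ 0.49565421 -0.12665588]
t 0.15 grasp [0.235  0.5518 0.2491] F [ 0.2 -1.4  0.7] open 1.0 yaw 156.92
[-0.969, -1.0, 0.018] [-0.001, 0.0, 1.0] rows 4.0
[-1.0, -0.311, 0.013] [-0.001, 0.0, 1.0] rows 4.0
[-1.0, 0.201, 0.013] [0.0, 0.0, 0.263] rows 2.0
[-1.0, 0.343, 0.014] [0.0, 0.0, -0.0] rows 2.0
[-1.0, 0.343, 0.014] [0.0, 0.0, -0.0] rows 2.0
[-1.0, 0.342, 0.013] [0.0, 0.0, -0.0] rows 2.0
[-1.0, 0.343, 0.014] [0.0, 0.0, -0.0] rows 2.0
[-1.0, 0.342, 0.013] [0.0, 0.0, -0.0] rows 2.0
[-0.322, 0.111, 0.005] [0.0, 0.0, -0.0] rows 0.7
```

Call:
apply_moves:
  deltas:
    - {"slide": [-0.97,-1,0.02],"angular": [0,0,1]}
    - {"slide": [-0.97,-1,0.02],"angular": [0,0,1]}
    - {"slide": [-0.97,-1,0.02],"angular": [0,0,1]}
    - {"slide": [-0.97,-1,0.02],"angular": [0,0,1]}
    - {"slide": [-0.97,-1,0.02],"angular": [0,0,1]}
  hand: 0.6

```text
time_s: 0.57
eef_pos: [0.2758, 0.4469, 0.4031]
tcp_rot: [1.382, 2.821, 0.0]
force: [0.4, 0.5, 0.5]
opening: 0.602
```

Call:
apply_moves:
  deltas:
    - {"slide": [-1,-0.31,0.01],"angular": [0,0,1]}
    - {"slide": [-1,-0.31,0.01],"angular": [0,0,1]}
    - {"slide": [-1,-0.31,0.01],"angular": [0,0,1]}
    - {"slide": [-1,-0.31,0.01],"angular": [0,0,1]}
    - {"slide": [-1,-0.31,0.01],"angular": [0,0,1]}

```text
time_s: 0.98
eef_pos: [0.3055, 0.3698, 0.4023]
tcp_rot: [-2.03, -2.398, -0.0]
force: [-1.0, 0.6, 0.0]
opening: 0.597
```

Call:
apply_moves:
  deltas:
    - {"slide": [-1,0.2,0.01],"angular": [0,0,0.26]}
    - {"slide": [-1,0.2,0.01],"angular": [0,0,0.26]}
    - {"slide": [-1,0.2,0.01],"angular": [0,0,0.26]}

```text
time_s: 1.23
eef_pos: [0.3361, 0.2904, 0.4013]
tcp_rot: [2.173, 2.267, -0.002]
force: [-0.0, 0.5, 0.2]
opening: 0.598
```

Call:
apply_moves:
  deltas:
    - {"slide": [-1,0.34,0.01],"angular": [0,0,0]}
    - {"slide": [-1,0.34,0.01],"angular": [0,0,0]}
    - {"slide": [-1,0.34,0.01],"angular": [0,0,0]}

```text
time_s: 1.48
eef_pos: [0.3667, 0.2108, 0.4006]
tcp_rot: [2.173, 2.266, -0.001]
force: [-1.0, -0.7, -0.7]
opening: 0.6
```

Call:
apply_moves:
  deltas:
    - {"slide": [-1,0.34,0.01],"angular": [0,0,0]}
    - {"slide": [-1,0.34,0.01],"angular": [0,0,0]}
    - {"slide": [-1,0.34,0.01],"angular": [0,0,0]}

```text
time_s: 1.73
eef_pos: [0.3969, 0.1315, 0.3996]
tcp_rot: [2.174, 2.265, -0.001]
force: [-0.6, 0.3, -0.1]
opening: 0.604
```

Call:
apply_moves:
  deltas:
    - {"slide": [-1,0.34,0.01],"angular": [0,0,0]}
    - {"slide": [-1,0.34,0.01],"angular": [0,0,0]}
    - {"slide": [-1,0.34,0.01],"angular": [0,0,0]}

```text
time_s: 1.98
eef_pos: [0.427, 0.0526, 0.3986]
tcp_rot: [2.174, 2.266, -0.001]
force: [-0.3, 1.0, -0.7]
opening: 0.6
```

Call:
apply_moves:
  deltas:
    - {"slide": [-1,0.34,0.01],"angular": [0,0,0]}
    - {"slide": [-1,0.34,0.01],"angular": [0,0,0]}
    - {"slide": [-1,0.34,0.01],"angular": [0,0,0]}
    - {"slide": [-1,0.34,0.01],"angular": [0,0,0]}

```text
time_s: 2.32
eef_pos: [0.456, -0.0232, 0.3978]
tcp_rot: [-2.174, -2.266, 0.0]
force: [0.4, 0.2, 1.2]
opening: 0.599
```

Run:
```python
from plan import *
t=cab(0,.2235);plan([*t,.24],92.1)
snap("wrist","b_wrist")
```

```text
t 2.32 grasp [ 0.4559 -0.0231  0.2428] F [0.4 0.2 1.2] open 0.599 yaw 92.37
[-1.0, 0.336, 0.026] [-0.002, -0.001, 0.009] rows 2.0
[-0.312, 0.107, 0.008] [0.0, -0.0, 0.0] rows 0.6
```

View pics/b_wrist.png

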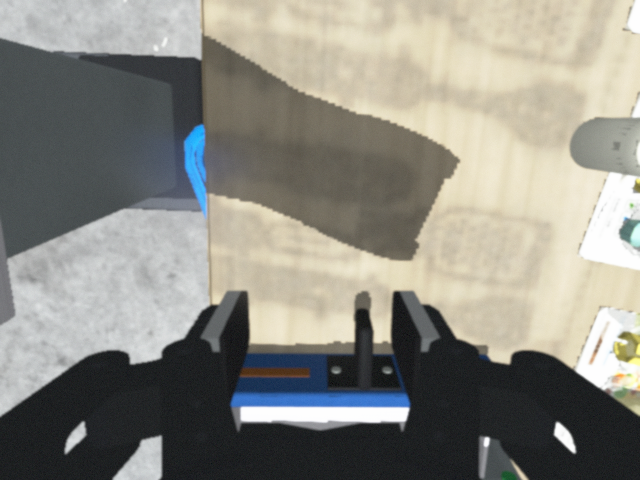

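The wrist picture shows the black tab running from about (363,310) to (364,388), and the blue panel's top near row 397.

Run:
```python
from plan import *
p,d,m=load("pics/b_wrist.npz")
print(onplane(m,[(363,308),(358,355),(371,355),(364,388)],.072),onplane(m,[(236,397),(408,397)],.076))
c=cv2.resize(p[280:430,200:520],None,fx=2.4,fy=2.4);cv2.imwrite("pics/b_wz.png",c[:,:,::-1])
```

```text
[[ 0.49088145 -0.09059225  0.072     ]
 [ 0.48961748 -0.13063715  0.072     ]
 [ 0.49979668 -0.13022678  0.072     ]
 [ 0.49630178 -0.16005016  0.072     ]] [[ 0.39437788 -0.16962564  0.076     ]
 [ 0.53127064 -0.16408458  0.076     ]]
```

View pics/b_wz.png

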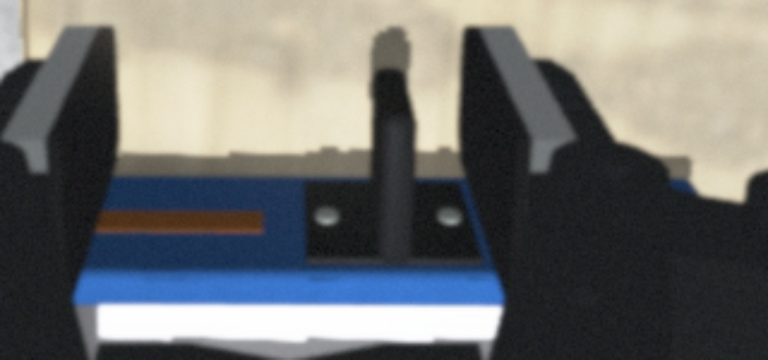

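Call:
apply_moves:
  deltas:
    - {"slide": [-1,0.34,0],"angular": [0,0,0.01]}
    - {"slide": [-1,0.34,0],"angular": [0,0,0.01]}
    - {"slide": [-1,0.34,0],"angular": [0,0,0.01]}
  hand: 0.5

```text
time_s: 2.62
eef_pos: [0.4871, -0.1038, 0.3975]
tcp_rot: [2.181, 2.26, -0.001]
force: [0.1, 0.3, -0.2]
opening: 0.503
```

Call:
apply_moves:
  deltas:
    - {"slide": [-0.31,0.1,0.5],"angular": [0,0,0]}
    - {"slide": [-0.31,0.1,1],"angular": [0,0,0]}
    - {"slide": [-0.31,0.1,1],"angular": [0,0,0]}
    - {"slide": [-0.31,0.1,1],"angular": [0,0,0]}

```text
time_s: 2.95
eef_pos: [0.4936, -0.1237, 0.3163]
tcp_rot: [-2.177, -2.258, 0.002]
force: [-0.3, 0.8, 0.2]
opening: 0.499
```

Run:
```python
from plan import *
plan([.4953,-.127,.055],92.1)
```

```text
t 2.95 grasp [ 0.4929 -0.1232  0.1613] F [-0.3  0.8  0.2] open 0.499 yaw 92.09
[-0.035, 0.02, 1.0] [-0.009, -0.006, -0.0] rows 1.9
[-0.01, 0.005, 0.329] [0.0, -0.0, -0.0] rows 0.6
```

Call:
apply_moves:
  deltas:
    - {"slide": [-0.04,0.02,0.5],"angular": [0,0,0]}
    - {"slide": [-0.04,0.02,1],"angular": [0,0,0]}
    - {"slide": [-0.04,0.02,1],"angular": [0,0,0]}
    - {"slide": [-0.04,0.02,1],"angular": [0,0,0]}

```text
time_s: 3.28
eef_pos: [0.4961, -0.1274, 0.2396]
tcp_rot: [-2.181, -2.26, 0.0]
force: [-0.0, 0.3, 1.3]
opening: 0.504
```

Call:
apply_moves:
  deltas:
    - {"slide": [0,0,0.33],"angular": [0,0,0]}
    - {"slide": [0,0,0.33],"angular": [0,0,0]}
    - {"slide": [0,0,0.33],"angular": [0,0,0]}

```text
time_s: 3.53
eef_pos: [0.4968, -0.1284, 0.2146]
tcp_rot: [2.182, 2.258, 0.001]
force: [0.9, 0.2, 1.2]
opening: 0.499
```

Call:
apply_moves:
  deltas:
    - {"slide": [0,0,0],"angular": [0,0,0]}
    - {"slide": [0,0,0],"angular": [0,0,0]}
    - {"slide": [0,0,0],"angular": [0,0,0]}
    - {"slide": [0,0,0],"angular": [0,0,0]}
    - {"slide": [0,0,0],"angular": [0,0,0]}
    - {"slide": [0,0,0],"angular": [0,0,0]}
  hand: 0
  grip_force: 40

```text
time_s: 4.03
eef_pos: [0.4961, -0.1289, 0.2141]
tcp_rot: [2.184, 2.257, -0.002]
force: [-9.0, 1.0, 12.2]
opening: 0.136
```

Call:
apply_moves:
  deltas:
    - {"slide": [0.2,0,0],"angular": [0,0,0]}
    - {"slide": [0.4,0,0],"angular": [0,0,0]}
    - {"slide": [0.6,0,0],"angular": [0,0,0]}
    - {"slide": [0.8,0,0],"angular": [0,0,0]}
    - {"slide": [1,0,0],"angular": [0,0,0]}
    - {"slide": [1,0,0],"angular": [0,0,0]}

```text
time_s: 4.53
eef_pos: [0.4932, -0.0468, 0.2142]
tcp_rot: [-2.182, -2.26, 0.001]
force: [-11.7, 2.3, 15.2]
opening: 0.134
```

Call:
apply_moves:
  deltas:
    - {"slide": [0.2,0,0],"angular": [0,0,0]}
    - {"slide": [0.4,0,0],"angular": [0,0,0]}
    - {"slide": [0.55,0,0],"angular": [0,0,0]}
    - {"slide": [0.55,0,0],"angular": [0,0,0]}

```text
time_s: 4.87
eef_pos: [0.4916, -0.0031, 0.2142]
tcp_rot: [-2.182, -2.259, 0.001]
force: [-12.6, 2.0, 15.5]
opening: 0.133
```

Run:
```python
from plan import *
snap("top","c_top");snap("scene","c_scene")
p,d,m=load("pics/c_top.npz")
for h in handles(p,m):print(h)
hs=cv2.cvtColor(p,cv2.COLOR_RGB2HSV)
b=cv2.inRange(hs,(105,120,40),(125,255,255));b[:200]=0;b[318:]=0;b[:,500:]=0
for c in blobs(b,20):
    X=onplane(m,c[:,0,:],.076)[:,:2].astype(np.float32);r=cv2.minAreaRect(X);print("panel",r)
c=cv2.resize(p[190:330,160:500],None,fx=2.3,fy=2.3,interpolation=cv2.INTER_CUBIC);cv2.imwrite("pics/c_topz.png",c[:,:,::-1])
```

```text
(array([ 0.4059, -0.8447]), array([0.027, 0.081]), np.float32(-81.8))
(array([ 0.4517, -0.7141]), array([0.029, 0.17 ]), np.float32(73.3))
(array([0.4599, 0.2538]), array([0.028, 0.167]), np.float32(-5.5))
(array([0.5353, 0.1605]), array([0.027, 0.13 ]), np.float32(2.1))
(array([0.5198, 0.3414]), array([0.028, 0.167]), np.float32(6.6))
panel ((0.40883970260620117, -0.0426984503865242), (0.07698386907577515, 0.011372528038918972), 0.8451393246650696)
```

View pics/c_topz.png

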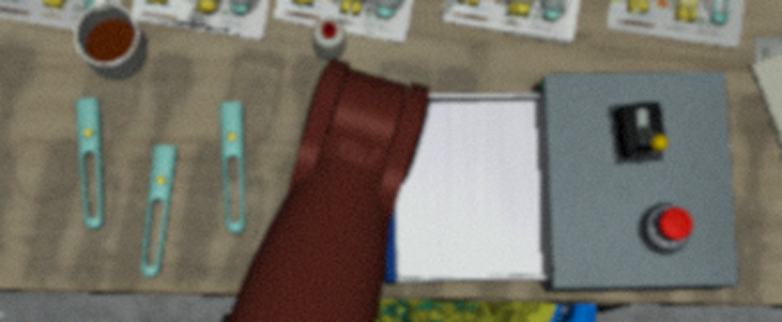

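View pics/c_scene.png

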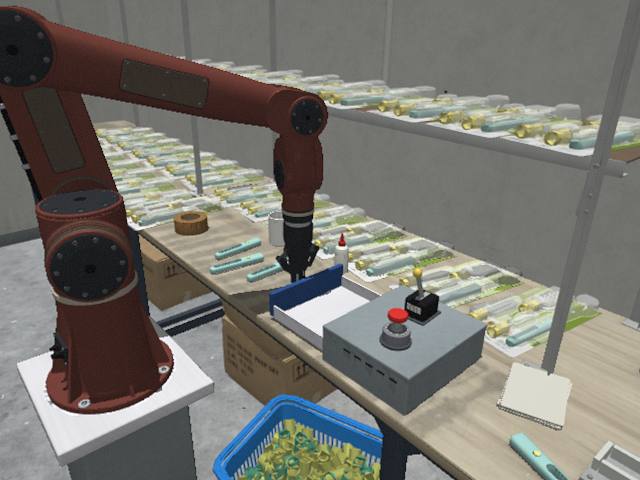

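Call:
apply_moves:
  deltas:
    - {"slide": [0.08,0,0],"angular": [0,0,0]}
    - {"slide": [0.15,0,0],"angular": [0,0,0]}
    - {"slide": [0.15,0,0],"angular": [0,0,0]}

```text
time_s: 5.22
eef_pos: [0.4912, 0.0079, 0.2141]
tcp_rot: [-2.184, -2.258, 0.002]
force: [-11.5, 2.0, 16.5]
opening: 0.131
```

Call:
apply_moves:
  deltas:
    - {"slide": [0.05,0,0],"angular": [0,0,0]}
    - {"slide": [0.05,0,0],"angular": [0,0,0]}

```text
time_s: 5.38
eef_pos: [0.4912, 0.011, 0.2141]
tcp_rot: [2.184, 2.257, -0.005]
force: [-12.7, -5.4, 16.0]
opening: 0.132
```

Call:
apply_moves:
  deltas:
    - {"slide": [0,0,0],"angular": [0,0,0]}
    - {"slide": [0,0,0],"angular": [0,0,0]}
    - {"slide": [0,0,-0.1],"angular": [0,0,0]}
    - {"slide": [0,0,-0.5],"angular": [0,0,0]}
    - {"slide": [0,0,-1],"angular": [0,0,0]}
    - {"slide": [0,0,-1],"angular": [0,0,0]}
  hand: 0.5

```text
time_s: 5.88
eef_pos: [0.4933, 0.0109, 0.3]
tcp_rot: [2.178, 2.252, 0.008]
force: [1.9, 0.1, 1.7]
opening: 0.497
```

Run:
```python
from plan import *
plan([.5174,.1599,.12],182.1)
```

```text
t 5.88 grasp [0.4948 0.0106 0.145 ] F [1.9 0.1 1.7] open 0.497 yaw 91.9
[1.0, 0.194, 0.168] [0.004, 0.006, -1.0] rows 4.0
[0.668, 0.553, 0.145] [0.003, 0.006, -1.0] rows 4.0
[-0.0, 0.0, -0.0] [0.004, 0.006, -1.0] rows 4.0
[-0.001, 0.0, -0.0] [0.0, 0.001, -0.149] rows 0.6
```

Call:
apply_moves:
  deltas:
    - {"slide": [1,0.19,0],"angular": [0,0,-1]}
    - {"slide": [1,0.19,0],"angular": [0,0,-1]}
    - {"slide": [1,0.19,0],"angular": [0,0,-1]}
    - {"slide": [1,0.19,0],"angular": [0,0,-1]}
    - {"slide": [1,0.19,0],"angular": [0,0,-1]}

```text
time_s: 6.3
eef_pos: [0.5042, 0.0926, 0.2926]
tcp_rot: [1.548, 2.733, 0.001]
force: [0.2, 0.5, -0.2]
opening: 0.499
```

Call:
apply_moves:
  deltas:
    - {"slide": [0.67,0.55,0.2],"angular": [0,0,-1]}
    - {"slide": [0.67,0.55,0.2],"angular": [0,0,-1]}
    - {"slide": [0.67,0.55,0.2],"angular": [0,0,-1]}
    - {"slide": [0.67,0.55,0.2],"angular": [0,0,-1]}
    - {"slide": [0.67,0.55,0.2],"angular": [0,0,-1]}

```text
time_s: 6.72
eef_pos: [0.5148, 0.1605, 0.2762]
tcp_rot: [0.832, 3.029, 0.0]
force: [-0.3, -1.3, -1.3]
opening: 0.498
```

Call:
apply_moves:
  deltas:
    - {"slide": [0,0,0],"angular": [0,0,-1]}
    - {"slide": [0,0,0],"angular": [0,0,-1]}
    - {"slide": [0,0,0],"angular": [0,0,-1]}
    - {"slide": [0,0,0],"angular": [0,0,-1]}
    - {"slide": [0,0,0],"angular": [0,0,-1]}

```text
time_s: 7.13
eef_pos: [0.5149, 0.1597, 0.2764]
tcp_rot: [0.063, 3.14, 0.0]
force: [0.0, 1.3, 0.1]
opening: 0.501
```

Run:
```python
from plan import *
plan([.5174,.1599,.021],182.1)
for n in("wrist","top"):
    p,d,m=snap(n,"d_"+n)
    for h in handles(p,m,lo=.05):print(n,h)
```

```text
t 7.13 grasp [0.515  0.1598 0.1214] F [0.  1.3 0.1] open 0.501 yaw 177.7
[-0.024, 0.002, 1.0] [0.0, 0.001, -0.153] rows 1.9
[-0.007, 0.001, 0.255] [0.0, 0.0, -0.0] rows 0.5
wrist (array([0.5187, 0.1574]), array([0.028, 0.17 ]), np.float32(3.4))
wrist (array([0.5206, 0.3292]), array([0.02 , 0.168]), np.float32(4.7))
wrist (array([0.4358, 0.2594]), array([0.015, 0.082]), np.float32(-7.0))
wrist (array([0.4681, 0.237 ]), array([0.006, 0.149]), np.float32(-5.7))
top (array([ 0.4063, -0.8447]), array([0.026, 0.081]), np.float32(-81.8))
top (array([ 0.4507, -0.7141]), array([0.029, 0.17 ]), np.float32(72.4))
top (array([0.5197, 0.3409]), array([0.029, 0.167]), np.float32(6.8))
```

View pics/d_wrist.png

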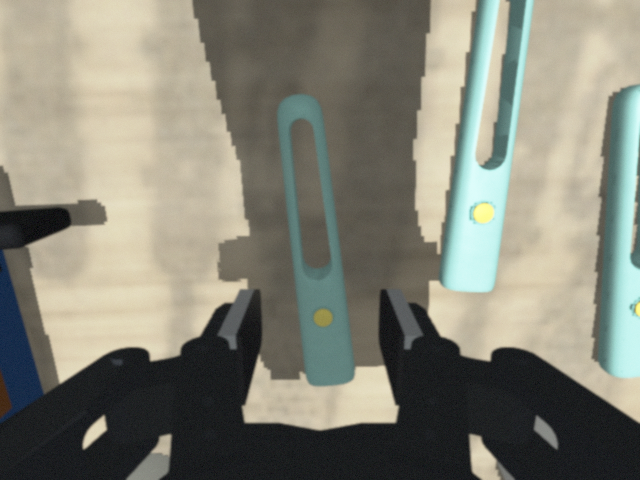

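Call:
apply_moves:
  deltas:
    - {"slide": [-0.03,0.01,0.4],"angular": [0,0,-0.16]}
    - {"slide": [-0.03,0.01,0.9],"angular": [0,0,-0.16]}
    - {"slide": [-0.03,0.01,1],"angular": [0,0,-0.16]}
    - {"slide": [-0.03,0.01,1],"angular": [0,0,-0.16]}

```text
time_s: 7.57
eef_pos: [0.5154, 0.1607, 0.1931]
tcp_rot: [0.058, -3.135, 0.0]
force: [0.3, -0.6, -0.2]
opening: 0.504
```

Run:
```python
from plan import *
plan([.518,.1587,.021],182.5)
```

```text
t 7.57 grasp [0.5144 0.1607 0.0381] F [ 0.3 -0.6 -0.2] open 0.504 yaw -177.9
[-0.033, -0.027, 0.214] [-0.0, -0.012, -0.014] rows 0.4
```

Call:
apply_moves:
  deltas:
    - {"slide": [-0.03,-0.02,0.1],"angular": [0,0,0]}
    - {"slide": [-0.03,-0.02,0.21],"angular": [0,0,0]}
    - {"slide": [-0.03,-0.02,0.21],"angular": [0,0,0]}

```text
time_s: 7.82
eef_pos: [0.5199, 0.1594, 0.1791]
tcp_rot: [-0.064, 3.14, 0.0]
force: [0.3, 0.8, -0.6]
opening: 0.501
```

Call:
apply_moves:
  deltas:
    - {"slide": [0,0,0],"angular": [0,0,0]}
    - {"slide": [0,0,0],"angular": [0,0,0]}
    - {"slide": [0,0,0],"angular": [0,0,0]}
    - {"slide": [0,0,0],"angular": [0,0,0]}
    - {"slide": [0,0,0],"angular": [0,0,0]}
  hand: 0
  grip_force: 50

```text
time_s: 8.23
eef_pos: [0.5201, 0.1596, 0.1802]
tcp_rot: [-0.066, 3.139, 0.0]
force: [-1.1, -0.0, 6.6]
opening: 0.288
```

Call:
apply_moves:
  deltas:
    - {"slide": [0,0,-0.3],"angular": [0,0,0]}
    - {"slide": [0,0,-0.7],"angular": [0,0,0]}
    - {"slide": [0,0,-1],"angular": [0,0,0]}
    - {"slide": [0,0,-1],"angular": [0,0,0]}

```text
time_s: 8.57
eef_pos: [0.5213, 0.1597, 0.2648]
tcp_rot: [-0.066, 3.133, 0.001]
force: [1.1, -0.2, -0.3]
opening: 0.292
```

Run:
```python
from plan import *
t=cab(.066,.215);print(t);plan([*t,.135],92.1)
```

```text
[ 0.56192558 -0.13268542]
t 8.57 grasp [0.5224 0.1598 0.1098] F [ 1.1 -0.2 -0.3] open 0.292 yaw -177.58
[-0.097, -1.0, -0.085] [0.004, 0.004, 1.0] rows 4.0
[-0.679, -1.0, -0.102] [0.004, 0.004, 1.0] rows 4.0
[-1.0, -0.514, -0.094] [0.003, 0.003, 1.0] rows 4.0
[-0.353, 0.009, -0.03] [0.001, 0.001, 0.153] rows 0.7
```

Call:
apply_moves:
  deltas:
    - {"slide": [-0.1,-1,-0.3],"angular": [0,0,1]}
    - {"slide": [-0.1,-1,-0.3],"angular": [0,0,1]}
    - {"slide": [-0.1,-1,-0.3],"angular": [0,0,1]}
    - {"slide": [-0.1,-1,-0.3],"angular": [0,0,1]}
    - {"slide": [-0.1,-1,-0.3],"angular": [0,0,1]}

```text
time_s: 8.98
eef_pos: [0.531, 0.0792, 0.2828]
tcp_rot: [-0.724, -3.057, -0.0]
force: [-0.2, 0.6, -0.9]
opening: 0.292
```

Call:
apply_moves:
  deltas:
    - {"slide": [-0.68,-1,0],"angular": [0,0,1]}
    - {"slide": [-0.68,-1,0],"angular": [0,0,1]}
    - {"slide": [-0.68,-1,0],"angular": [0,0,1]}
    - {"slide": [-0.68,-1,0],"angular": [0,0,1]}
    - {"slide": [-0.68,-1,0],"angular": [0,0,1]}

```text
time_s: 9.4
eef_pos: [0.5443, -0.0165, 0.2825]
tcp_rot: [-1.451, -2.785, 0.0]
force: [-0.4, -0.2, -1.0]
opening: 0.291
```

Call:
apply_moves:
  deltas:
    - {"slide": [-1,-0.51,0],"angular": [0,0,1]}
    - {"slide": [-1,-0.51,0],"angular": [0,0,1]}
    - {"slide": [-1,-0.51,0],"angular": [0,0,1]}
    - {"slide": [-1,-0.51,0],"angular": [0,0,1]}
    - {"slide": [-1,-0.51,0],"angular": [0,0,1]}

```text
time_s: 9.82
eef_pos: [0.557, -0.1047, 0.2825]
tcp_rot: [-2.091, -2.344, 0.0]
force: [0.1, 0.6, -0.7]
opening: 0.29
```

Run:
```python
from plan import *
t=cab(.066,.215);print(t);plan([*t,.12],92.1)
```

```text
[ 0.56192558 -0.13268542]
t 9.82 grasp [ 0.5569 -0.1046  0.1275] F [ 0.1  0.6 -0.7] open 0.29 yaw 96.53
[-0.355, 0.022, 0.094] [-0.001, -0.001, 0.155] rows 0.7
```

Call:
apply_moves:
  deltas:
    - {"slide": [-0.36,0.02,0.1],"angular": [0,0,0.155]}
    - {"slide": [-0.36,0.02,0.1],"angular": [0,0,0.155]}
    - {"slide": [-0.36,0.02,0.1],"angular": [0,0,0.155]}

```text
time_s: 10.07
eef_pos: [0.5617, -0.1328, 0.2743]
tcp_rot: [-2.171, -2.269, 0.0]
force: [-0.6, -0.4, -0.6]
opening: 0.288
```

Run:
```python
from plan import *
t=cab(.066,.215);print(t);plan([*t,.035],92.1)
p,d,m=snap("wrist","e_wrist")
for h in handles(p,m,z=.12,lo=.05):print(h)
```

```text
[ 0.56192558 -0.13268542]
t 10.07 grasp [ 0.5616 -0.1327  0.1193] F [-0.6 -0.4 -0.6] open 0.288 yaw 92.51
[0.001, 0.003, 1.0] [-0.002, -0.002, 0.014] rows 1.9
[-0.0, 0.0, 0.054] [-0.0, 0.0, 0.0] rows 0.1
(array([ 0.5606, -0.1079]), array([0.026, 0.12 ]), np.float32(-87.4))
```

View pics/e_wrist.png

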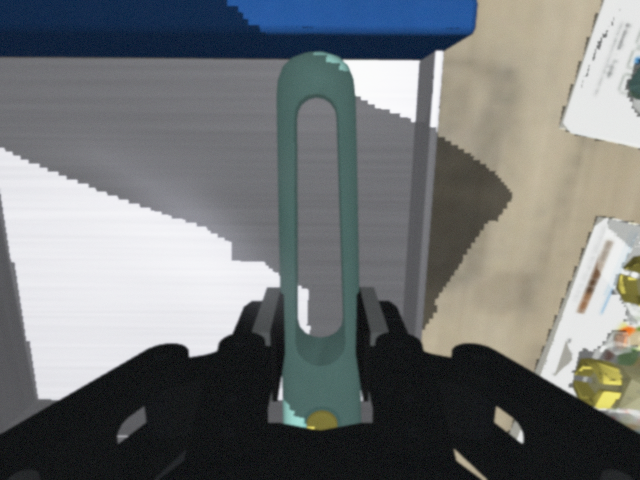

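Call:
apply_moves:
  deltas:
    - {"slide": [0,0,0.4],"angular": [0,0,0]}
    - {"slide": [0,0,0.8],"angular": [0,0,0]}
    - {"slide": [0,0,1],"angular": [0,0,0]}
    - {"slide": [0,0,1],"angular": [0,0,0]}
    - {"slide": [0,0,1],"angular": [0,0,0]}

```text
time_s: 10.53
eef_pos: [0.5616, -0.1318, 0.1946]
tcp_rot: [-2.174, -2.266, 0.0]
force: [-0.0, 0.1, -0.3]
opening: 0.287
```

Call:
apply_moves:
  deltas:
    - {"slide": [0,0,0.02],"angular": [0,0,0]}
    - {"slide": [0,0,0.02],"angular": [0,0,0]}

```text
time_s: 10.7
eef_pos: [0.5621, -0.1327, 0.1941]
tcp_rot: [2.178, 2.263, 0.001]
force: [-0.2, 0.3, -0.2]
opening: 0.285
```

Call:
apply_moves:
  deltas:
    - {"slide": [0,0,0.03],"angular": [0,0,0]}
    - {"slide": [0,0,0.03],"angular": [0,0,0]}

```text
time_s: 10.87
eef_pos: [0.5619, -0.1331, 0.1912]
tcp_rot: [2.18, 2.261, 0.0]
force: [-0.4, -0.1, -0.7]
opening: 0.29
```

Call:
apply_moves:
  deltas:
    - {"slide": [0,0,0],"angular": [0,0,0]}
    - {"slide": [0,0,0],"angular": [0,0,0]}
    - {"slide": [0,0,0],"angular": [0,0,0]}
  hand: 0.45

```text
time_s: 11.12
eef_pos: [0.562, -0.1333, 0.1913]
tcp_rot: [2.181, 2.26, 0.0]
force: [-0.2, -0.2, 0.3]
opening: 0.451
```

Call:
apply_moves:
  deltas:
    - {"slide": [0,0,-0.3],"angular": [0,0,0]}
    - {"slide": [0,0,-0.8],"angular": [0,0,0]}
    - {"slide": [0,0,-1],"angular": [0,0,0]}
    - {"slide": [0,0,-1],"angular": [0,0,0]}
    - {"slide": [0,0,-1],"angular": [0,0,0]}

```text
time_s: 11.53
eef_pos: [0.5624, -0.1335, 0.2725]
tcp_rot: [2.18, 2.259, 0.001]
force: [-0.3, -0.5, -0.9]
opening: 0.452
```

Run:
```python
from plan import *
p,d,m=snap("wrist","f_wrist")
for h in handles(p,m,z=.03,lo=.05):print(h)
plan([.460,.2530,.115],175)
```

```text
(array([ 0.5619, -0.1325]), array([0.028, 0.169]), np.float32(-87.2))
t 11.58 grasp [ 0.5619 -0.1333  0.1159] F [-0.3 -1.2 -0. ] open 0.452 yaw 92.03
[1.0, -0.226, 0.002] [0.0, 0.0, -1.0] rows 4.0
[1.0, 0.285, 0.002] [0.0, 0.0, -1.0] rows 4.0
[1.0, 0.984, 0.004] [0.0, 0.0, -0.896] rows 3.6
[0.359, 1.0, 0.002] [-0.0, 0.0, -0.0] rows 2.0
[0.157, 0.435, 0.001] [-0.0, 0.0, -0.0] rows 0.9
```

View pics/f_wrist.png

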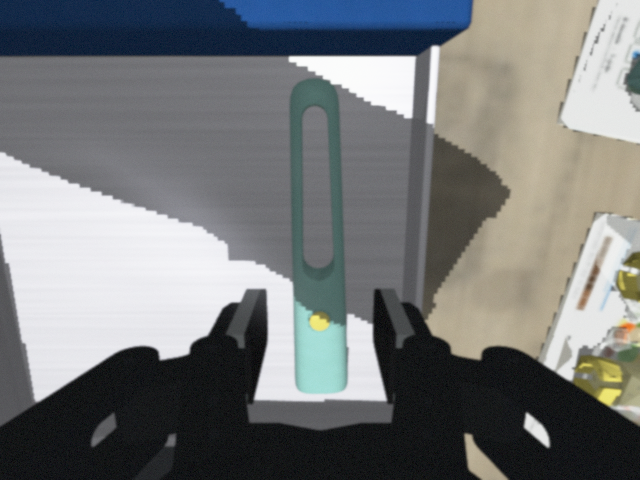

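The handle lies flat on the drawer floor, its ends at about (315,82) and (320,390). Next is the second handle.

Call:
apply_moves:
  deltas:
    - {"slide": [1,-0.23,0],"angular": [0,0,-1]}
    - {"slide": [1,-0.23,0],"angular": [0,0,-1]}
    - {"slide": [1,-0.23,0],"angular": [0,0,-1]}
    - {"slide": [1,-0.23,0],"angular": [0,0,-1]}
    - {"slide": [1,-0.23,0],"angular": [0,0,-1]}
  hand: 0.5

```text
time_s: 12.0
eef_pos: [0.54, -0.0531, 0.2696]
tcp_rot: [-1.544, -2.733, 0.001]
force: [-0.2, -0.5, 0.6]
opening: 0.501
```

Call:
apply_moves:
  deltas:
    - {"slide": [1,0.28,0],"angular": [0,0,-1]}
    - {"slide": [1,0.28,0],"angular": [0,0,-1]}
    - {"slide": [1,0.28,0],"angular": [0,0,-1]}
    - {"slide": [1,0.28,0],"angular": [0,0,-1]}
    - {"slide": [1,0.28,0],"angular": [0,0,-1]}

```text
time_s: 12.42
eef_pos: [0.5187, 0.0267, 0.2701]
tcp_rot: [-0.827, -3.029, 0.0]
force: [0.3, 0.1, 0.2]
opening: 0.502
```

Call:
apply_moves:
  deltas:
    - {"slide": [1,0.98,0],"angular": [0,0,-0.9]}
    - {"slide": [1,0.98,0],"angular": [0,0,-0.9]}
    - {"slide": [1,0.98,0],"angular": [0,0,-0.9]}
    - {"slide": [1,0.98,0],"angular": [0,0,-0.9]}
    - {"slide": [1,0.98,0],"angular": [0,0,-0.9]}

```text
time_s: 12.83
eef_pos: [0.4898, 0.1354, 0.2704]
tcp_rot: [-0.137, -3.138, -0.0]
force: [0.1, -0.9, 0.5]
opening: 0.502
```

Run:
```python
from plan import *
plan([.460,.2530,.11],174.5)
p,d,m=snap("wrist","g_wrist")
for h in handles(p,m,lo=.05):print(h)
```

```text
t 12.83 grasp [0.4897 0.1354 0.1154] F [ 0.1 -0.9  0.5] open 0.502 yaw 175.0
[0.349, 1.0, 0.047] [-0.0, -0.002, 0.017] rows 2.0
[0.154, 0.431, 0.021] [-0.0, -0.0, 0.0] rows 0.9
(array([0.4318, 0.2561]), array([0.015, 0.089]), np.float32(-5.2))
(array([0.4587, 0.2373]), array([0.011, 0.167]), np.float32(-7.4))
```

Call:
apply_moves:
  deltas:
    - {"slide": [0.35,1,0],"angular": [0,0,0.02]}
    - {"slide": [0.35,1,0],"angular": [0,0,0.02]}
    - {"slide": [0.35,1,0],"angular": [0,0,0.02]}

```text
time_s: 13.13
eef_pos: [0.468, 0.2198, 0.2708]
tcp_rot: [-0.159, -3.136, -0.003]
force: [-0.1, 0.7, 0.1]
opening: 0.501
```

Call:
apply_moves:
  deltas:
    - {"slide": [0.15,0.43,0.02],"angular": [0,0,0]}
    - {"slide": [0.15,0.43,0.02],"angular": [0,0,0]}
    - {"slide": [0.15,0.43,0.02],"angular": [0,0,0]}

```text
time_s: 13.38
eef_pos: [0.4606, 0.2521, 0.269]
tcp_rot: [-0.157, -3.137, 0.0]
force: [-0.9, -0.7, -0.8]
opening: 0.5
```

Run:
```python
from plan import *
plan([.460,.2530,.022],174.5)
p,d,m=snap("wrist","h_wrist")
for h in handles(p,m,lo=.05):print(h)
```

```text
t 13.38 grasp [0.4604 0.2521 0.114 ] F [-0.9 -0.7 -0.8] open 0.5 yaw 174.26
[0.006, 0.009, 1.0] [-0.001, -0.001, -0.008] rows 1.9
[0.001, 0.001, 0.15] [0.0, -0.0, -0.0] rows 0.3
(array([0.4861, 0.333 ]), array([0.027, 0.106]), np.float32(8.5))
(array([0.4603, 0.2517]), array([0.028, 0.17 ]), np.float32(-4.9))
(array([0.3418, 0.1573]), array([0.023, 0.065]), np.float32(81.9))
```

View pics/h_wrist.png

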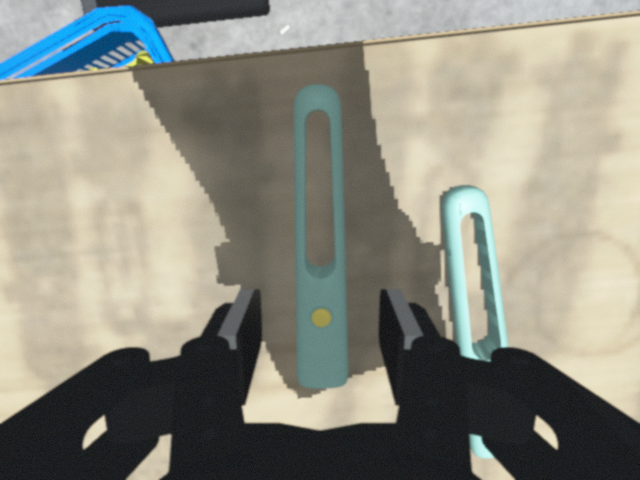

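Call:
apply_moves:
  deltas:
    - {"slide": [0,0,0.4],"angular": [0,0,0]}
    - {"slide": [0,0,0.9],"angular": [0,0,0]}
    - {"slide": [0,0,1],"angular": [0,0,0]}
    - {"slide": [0,0,1],"angular": [0,0,0]}

```text
time_s: 13.77
eef_pos: [0.4593, 0.2504, 0.1866]
tcp_rot: [-0.156, -3.132, 0.003]
force: [-0.6, -0.0, 0.2]
opening: 0.496
```

Call:
apply_moves:
  deltas:
    - {"slide": [0,0,0.1],"angular": [0,0,0]}
    - {"slide": [0,0,0.13],"angular": [0,0,0]}
    - {"slide": [0,0,0.13],"angular": [0,0,0]}

```text
time_s: 14.02
eef_pos: [0.4612, 0.2519, 0.1802]
tcp_rot: [0.151, 3.136, 0.001]
force: [0.8, -0.7, -0.6]
opening: 0.498
```

Call:
apply_moves:
  deltas:
    - {"slide": [0,0,0],"angular": [0,0,0]}
    - {"slide": [0,0,0],"angular": [0,0,0]}
    - {"slide": [0,0,0],"angular": [0,0,0]}
    - {"slide": [0,0,0],"angular": [0,0,0]}
    - {"slide": [0,0,0],"angular": [0,0,0]}
  hand: 0

```text
time_s: 14.43
eef_pos: [0.4612, 0.2523, 0.1806]
tcp_rot: [0.15, 3.136, 0.001]
force: [0.4, 0.8, 6.4]
opening: 0.29
```

Call:
apply_moves:
  deltas:
    - {"slide": [0,0,-0.3],"angular": [0,0,0]}
    - {"slide": [0,0,-0.7],"angular": [0,0,0]}
    - {"slide": [0,0,-1],"angular": [0,0,0]}
    - {"slide": [0,0,-1],"angular": [0,0,0]}

```text
time_s: 14.77
eef_pos: [0.4622, 0.2526, 0.2651]
tcp_rot: [0.149, 3.13, 0.004]
force: [1.1, -0.8, -0.1]
opening: 0.291
```

Run:
```python
from plan import *
t=cab(0,.215);print(t);plan([*t,.128],92.1)
```

```text
[ 0.49597161 -0.13514995]
t 14.77 grasp [0.4635 0.2529 0.1101] F [ 1.1 -0.8 -0.1] open 0.291 yaw 174.55
[-0.184, -1.0, -0.048] [0.005, 0.003, 1.0] rows 4.0
[-0.812, -1.0, -0.059] [0.006, 0.003, 1.0] rows 4.0
[-1.0, -0.409, -0.049] [0.004, 0.002, 0.878] rows 3.5
[-1.0, 0.05, -0.046] [0.001, 0.0, 0.0] rows 1.9
[-0.478, 0.024, -0.022] [-0.0, 0.0, 0.0] rows 0.9
```

Call:
apply_moves:
  deltas:
    - {"slide": [-0.18,-1,-0.25],"angular": [0,0,1]}
    - {"slide": [-0.18,-1,-0.25],"angular": [0,0,1]}
    - {"slide": [-0.18,-1,-0.25],"angular": [0,0,1]}
    - {"slide": [-0.18,-1,-0.25],"angular": [0,0,1]}
    - {"slide": [-0.18,-1,-0.25],"angular": [0,0,1]}

```text
time_s: 15.18
eef_pos: [0.4674, 0.1704, 0.2792]
tcp_rot: [0.932, 3.0, 0.001]
force: [0.2, -0.8, -1.0]
opening: 0.287
```

Call:
apply_moves:
  deltas:
    - {"slide": [-0.81,-1,0],"angular": [0,0,1]}
    - {"slide": [-0.81,-1,0],"angular": [0,0,1]}
    - {"slide": [-0.81,-1,0],"angular": [0,0,1]}
    - {"slide": [-0.81,-1,0],"angular": [0,0,1]}
    - {"slide": [-0.81,-1,0],"angular": [0,0,1]}

```text
time_s: 15.6
eef_pos: [0.476, 0.0677, 0.2788]
tcp_rot: [-1.64, -2.679, 0.0]
force: [-0.2, 0.4, 0.3]
opening: 0.289
```

Call:
apply_moves:
  deltas:
    - {"slide": [-1,-0.41,0],"angular": [0,0,0.88]}
    - {"slide": [-1,-0.41,0],"angular": [0,0,0.88]}
    - {"slide": [-1,-0.41,0],"angular": [0,0,0.88]}
    - {"slide": [-1,-0.41,0],"angular": [0,0,0.88]}
    - {"slide": [-1,-0.41,0],"angular": [0,0,0.88]}

```text
time_s: 16.02
eef_pos: [0.4835, -0.0175, 0.2788]
tcp_rot: [-2.177, -2.264, -0.0]
force: [-0.4, 0.5, -0.6]
opening: 0.29
```

Run:
```python
from plan import *
t=cab(0,.215);print(t);plan([*t,.12],92.1)
```

```text
[ 0.49597161 -0.13514995]
t 16.02 grasp [ 0.4835 -0.0175  0.1238] F [-0.4  0.5 -0.6] open 0.29 yaw 92.26
[-1.0, 0.066, 0.032] [-0.001, -0.001, 0.006] rows 1.9
[-0.475, 0.033, 0.016] [0.0, 0.0, -0.0] rows 0.9
```

Call:
apply_moves:
  deltas:
    - {"slide": [-1,0.07,0],"angular": [0,0,0]}
    - {"slide": [-1,0.07,0],"angular": [0,0,0]}
    - {"slide": [-1,0.07,0],"angular": [0,0,0]}

```text
time_s: 16.27
eef_pos: [0.4927, -0.101, 0.2791]
tcp_rot: [2.172, 2.266, -0.001]
force: [0.6, -0.2, -0.4]
opening: 0.287
```

Call:
apply_moves:
  deltas:
    - {"slide": [-0.48,0.03,0.05],"angular": [0,0,0]}
    - {"slide": [-0.48,0.03,0.05],"angular": [0,0,0]}
    - {"slide": [-0.48,0.03,0.05],"angular": [0,0,0]}

```text
time_s: 16.52
eef_pos: [0.4958, -0.136, 0.2746]
tcp_rot: [-2.174, -2.266, 0.0]
force: [0.4, 0.4, -0.2]
opening: 0.29
```

Run:
```python
from plan import *
t=cab(0,.215);print(t);plan([*t,.037],92.1)
p,d,m=snap("wrist","i_wrist")
for h in handles(p,m,z=.12,lo=.05):print(h)
```

```text
[ 0.49597161 -0.13514995]
t 16.52 grasp [ 0.4957 -0.1359  0.1196] F [ 0.4  0.4 -0.2] open 0.29 yaw 92.37
[0.009, 0.003, 1.0] [-0.001, -0.001, 0.009] rows 1.9
[0.0, 0.0, 0.033] [-0.0, -0.0, 0.0] rows 0.1
(array([ 0.5303, -0.1   ]), array([0.017, 0.085]), np.float32(-85.6))
(array([ 0.4951, -0.1111]), array([0.026, 0.12 ]), np.float32(-88.0))
```

View pics/i_wrist.png

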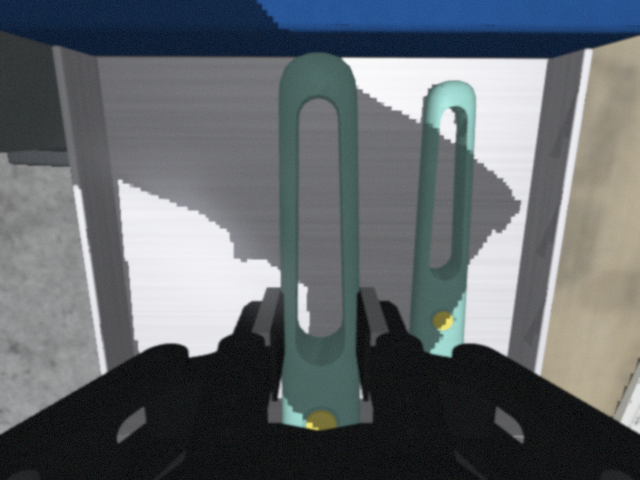

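Call:
apply_moves:
  deltas:
    - {"slide": [0,0,0.4],"angular": [0,0,0]}
    - {"slide": [0,0,0.8],"angular": [0,0,0]}
    - {"slide": [0,0,1],"angular": [0,0,0]}
    - {"slide": [0,0,1],"angular": [0,0,0]}
    - {"slide": [0,0,1],"angular": [0,0,0]}

```text
time_s: 16.98
eef_pos: [0.4955, -0.134, 0.1943]
tcp_rot: [-2.174, -2.265, 0.0]
force: [0.0, 0.1, -0.6]
opening: 0.29
```

Call:
apply_moves:
  deltas:
    - {"slide": [0,0,0.04],"angular": [0,0,0]}
    - {"slide": [0,0,0.04],"angular": [0,0,0]}

```text
time_s: 17.15
eef_pos: [0.4959, -0.135, 0.192]
tcp_rot: [2.179, 2.263, 0.0]
force: [0.6, 0.8, 0.1]
opening: 0.291
```

Call:
apply_moves:
  deltas:
    - {"slide": [0,0,0],"angular": [0,0,0]}
    - {"slide": [0,0,0],"angular": [0,0,0]}
    - {"slide": [0,0,0],"angular": [0,0,0]}
  hand: 0.42

```text
time_s: 17.4
eef_pos: [0.4959, -0.1357, 0.1923]
tcp_rot: [2.181, 2.261, 0.0]
force: [-0.2, 0.5, 0.1]
opening: 0.418
```

Call:
apply_moves:
  deltas:
    - {"slide": [0,0,-0.3],"angular": [0,0,0]}
    - {"slide": [0,0,-0.8],"angular": [0,0,0]}
    - {"slide": [0,0,-1],"angular": [0,0,0]}
    - {"slide": [0,0,-1],"angular": [0,0,0]}
    - {"slide": [0,0,-1],"angular": [0,0,0]}

```text
time_s: 17.82
eef_pos: [0.4962, -0.1361, 0.2733]
tcp_rot: [2.18, 2.259, 0.001]
force: [0.5, -0.9, -0.7]
opening: 0.421
```

Run:
```python
from plan import *
p,d,m=snap("wrist","j_wrist")
for h in handles(p,m,z=.03,lo=.05):print(h)
p,d,m=snap("top","j_top")
for h in handles(p,m):print(h)
plan([.520,.3405,.115],186.9)
```

```text
(array([ 0.5583, -0.122 ]), array([0.028, 0.148]), np.float32(-85.9))
(array([ 0.4962, -0.1345]), array([0.028, 0.169]), np.float32(-87.7))
(array([ 0.4492, -0.7134]), array([0.028, 0.171]), np.float32(70.8))
(array([0.5195, 0.3412]), array([0.029, 0.167]), np.float32(6.4))
t 17.92 grasp [ 0.4953 -0.1355  0.116 ] F [ 0.6  0.2 -0.3] open 0.421 yaw 92.04
[1.0, 0.087, 0.003] [-0.0, -0.001, -1.0] rows 4.0
[1.0, 0.666, 0.003] [-0.0, -0.001, -1.0] rows 4.0
[0.525, 1.0, 0.002] [-0.0, -0.001, -1.0] rows 4.0
[-0.016, 1.0, 0.002] [-0.001, 0.0, -0.311] rows 1.9
[-0.174, 1.0, 0.002] [0.0, 0.0, -0.0] rows 1.9
[-0.104, 0.601, 0.001] [0.0, 0.0, -0.0] rows 1.2
```

Call:
apply_moves:
  deltas:
    - {"slide": [1,0.09,0],"angular": [0,0,-1]}
    - {"slide": [1,0.09,0],"angular": [0,0,-1]}
    - {"slide": [1,0.09,0],"angular": [0,0,-1]}
    - {"slide": [1,0.09,0],"angular": [0,0,-1]}
    - {"slide": [1,0.09,0],"angular": [0,0,-1]}
  hand: 0.5

```text
time_s: 18.33
eef_pos: [0.4996, -0.0547, 0.2704]
tcp_rot: [-1.544, -2.734, 0.0]
force: [-0.3, 0.7, -0.2]
opening: 0.501
```

Call:
apply_moves:
  deltas:
    - {"slide": [1,0.67,0],"angular": [0,0,-1]}
    - {"slide": [1,0.67,0],"angular": [0,0,-1]}
    - {"slide": [1,0.67,0],"angular": [0,0,-1]}
    - {"slide": [1,0.67,0],"angular": [0,0,-1]}
    - {"slide": [1,0.67,0],"angular": [0,0,-1]}

```text
time_s: 18.75
eef_pos: [0.505, 0.0413, 0.2709]
tcp_rot: [-0.826, -3.029, 0.0]
force: [0.1, -0.3, 0.0]
opening: 0.498
```

Call:
apply_moves:
  deltas:
    - {"slide": [0.52,1,0],"angular": [0,0,-1]}
    - {"slide": [0.52,1,0],"angular": [0,0,-1]}
    - {"slide": [0.52,1,0],"angular": [0,0,-1]}
    - {"slide": [0.52,1,0],"angular": [0,0,-1]}
    - {"slide": [0.52,1,0],"angular": [0,0,-1]}

```text
time_s: 19.17
eef_pos: [0.5102, 0.1307, 0.2711]
tcp_rot: [-0.057, -3.14, 0.0]
force: [-0.3, 0.4, -0.6]
opening: 0.5
```

Call:
apply_moves:
  deltas:
    - {"slide": [-0.02,1,0],"angular": [0,0,-0.31]}
    - {"slide": [-0.02,1,0],"angular": [0,0,-0.31]}
    - {"slide": [-0.02,1,0],"angular": [0,0,-0.31]}

```text
time_s: 19.42
eef_pos: [0.5147, 0.2138, 0.2715]
tcp_rot: [0.178, -3.136, -0.003]
force: [-0.5, -0.3, -0.5]
opening: 0.498
```

Run:
```python
from plan import *
plan([.520,.3405,.11],186.6)
```

```text
t 19.42 grasp [0.5146 0.2141 0.1165] F [-0.5 -0.3 -0.5] open 0.498 yaw -173.51
[-0.157, 1.0, 0.054] [0.004, 0.0, -0.004] rows 1.9
[-0.089, 0.566, 0.029] [-0.0, 0.0, 0.0] rows 1.1
```

Call:
apply_moves:
  deltas:
    - {"slide": [-0.15,1,0],"angular": [0,0,0]}
    - {"slide": [-0.15,1,0],"angular": [0,0,0]}
    - {"slide": [-0.15,1,0],"angular": [0,0,0]}

```text
time_s: 19.67
eef_pos: [0.5169, 0.295, 0.2711]
tcp_rot: [0.175, -3.136, -0.003]
force: [-0.1, -0.1, 0.2]
opening: 0.501
```

Call:
apply_moves:
  deltas:
    - {"slide": [-0.09,0.57,0],"angular": [0,0,0]}
    - {"slide": [-0.09,0.57,0],"angular": [0,0,0]}
    - {"slide": [-0.09,0.57,0],"angular": [0,0,0]}

```text
time_s: 19.92
eef_pos: [0.5189, 0.3382, 0.271]
tcp_rot: [0.177, -3.136, 0.0]
force: [0.6, -0.8, -0.2]
opening: 0.501
```

Run:
```python
from plan import *
p,d,m=snap("wrist","k_wrist")
for h in handles(p,m,lo=.05):print(h)
plan([.520,.3405,.022],186.6)
```

```text
(array([0.5198, 0.3409]), array([0.028, 0.169]), np.float32(5.7))
t 19.97 grasp [0.5189 0.3371 0.1162] F [-0.7  0.8 -0. ] open 0.5 yaw -173.5
[-0.015, 0.034, 1.0] [-0.001, -0.002, -0.003] rows 1.9
[-0.003, 0.006, 0.178] [0.0, 0.0, -0.0] rows 0.3
```

View pics/k_wrist.png

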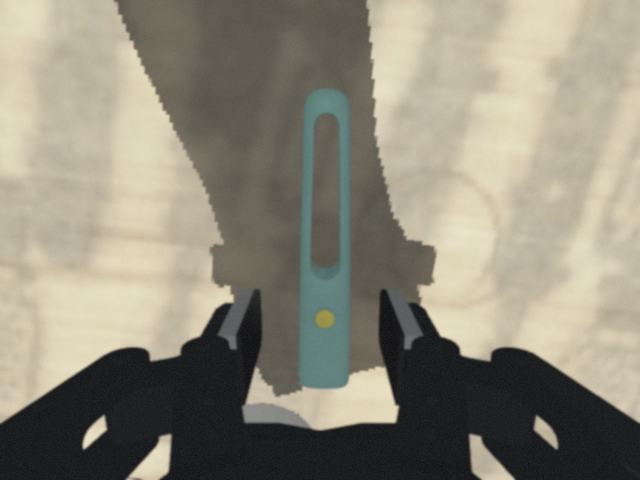

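Call:
apply_moves:
  deltas:
    - {"slide": [-0.01,0.04,0.4],"angular": [0,0,0]}
    - {"slide": [-0.01,0.04,0.9],"angular": [0,0,0]}
    - {"slide": [-0.01,0.04,1],"angular": [0,0,0]}
    - {"slide": [-0.01,0.04,1],"angular": [0,0,0]}

```text
time_s: 20.3
eef_pos: [0.5179, 0.3388, 0.1886]
tcp_rot: [0.181, -3.13, 0.004]
force: [-0.6, 0.1, 0.2]
opening: 0.498
```

Call:
apply_moves:
  deltas:
    - {"slide": [0,0,0.1],"angular": [0,0,0]}
    - {"slide": [0,0,0.16],"angular": [0,0,0]}
    - {"slide": [0,0,0.16],"angular": [0,0,0]}

```text
time_s: 20.55
eef_pos: [0.5198, 0.3406, 0.1799]
tcp_rot: [-0.186, 3.135, 0.001]
force: [-0.4, -0.6, 1.0]
opening: 0.498
```

Call:
apply_moves:
  deltas:
    - {"slide": [0,0,0],"angular": [0,0,0]}
    - {"slide": [0,0,0],"angular": [0,0,0]}
    - {"slide": [0,0,0],"angular": [0,0,0]}
    - {"slide": [0,0,0],"angular": [0,0,0]}
    - {"slide": [0,0,0],"angular": [0,0,0]}
  hand: 0

```text
time_s: 20.97
eef_pos: [0.5199, 0.3411, 0.1806]
tcp_rot: [-0.188, 3.134, 0.001]
force: [-0.4, -0.8, 6.2]
opening: 0.292
```

Call:
apply_moves:
  deltas:
    - {"slide": [0,0,-0.3],"angular": [0,0,0]}
    - {"slide": [0,0,-0.7],"angular": [0,0,0]}
    - {"slide": [0,0,-1],"angular": [0,0,0]}
    - {"slide": [0,0,-1],"angular": [0,0,0]}

```text
time_s: 21.3
eef_pos: [0.5208, 0.3416, 0.2655]
tcp_rot: [-0.188, 3.128, 0.004]
force: [0.2, -0.5, -0.0]
opening: 0.291
```

Run:
```python
from plan import *
t=cab(-.066,.215);print(t);plan([*t,.128],92.1)
```

```text
[ 0.43001764 -0.13761448]
t 21.3 grasp [0.522  0.3421 0.1105] F [ 0.2 -0.5 -0. ] open 0.291 yaw -173.13
[0.317, -1.0, -0.042] [0.005, 0.003, 1.0] rows 4.0
[-0.196, -1.0, -0.039] [0.005, 0.003, 1.0] rows 4.0
[-0.83, -1.0, -0.047] [0.005, 0.002, 1.0] rows 4.0
[-1.0, -0.397, -0.038] [0.001, 0.001, 0.308] rows 2.1
[-1.0, -0.228, -0.037] [0.0, 0.0, -0.0] rows 2.0
[-0.612, -0.139, -0.023] [0.0, 0.0, -0.0] rows 1.2
```

Call:
apply_moves:
  deltas:
    - {"slide": [0.32,-1,-0.25],"angular": [0,0,1]}
    - {"slide": [0.32,-1,-0.25],"angular": [0,0,1]}
    - {"slide": [0.32,-1,-0.25],"angular": [0,0,1]}
    - {"slide": [0.32,-1,-0.25],"angular": [0,0,1]}
    - {"slide": [0.32,-1,-0.25],"angular": [0,0,1]}

```text
time_s: 21.72
eef_pos: [0.5034, 0.2577, 0.2793]
tcp_rot: [0.604, 3.082, 0.001]
force: [-0.8, 0.4, -0.5]
opening: 0.292
```

Call:
apply_moves:
  deltas:
    - {"slide": [-0.2,-1,0],"angular": [0,0,1]}
    - {"slide": [-0.2,-1,0],"angular": [0,0,1]}
    - {"slide": [-0.2,-1,0],"angular": [0,0,1]}
    - {"slide": [-0.2,-1,0],"angular": [0,0,1]}
    - {"slide": [-0.2,-1,0],"angular": [0,0,1]}

```text
time_s: 22.13
eef_pos: [0.4885, 0.1778, 0.279]
tcp_rot: [-1.342, -2.841, -0.0]
force: [0.2, -0.6, -1.0]
opening: 0.291
```

Call:
apply_moves:
  deltas:
    - {"slide": [-0.83,-1,0],"angular": [0,0,1]}
    - {"slide": [-0.83,-1,0],"angular": [0,0,1]}
    - {"slide": [-0.83,-1,0],"angular": [0,0,1]}
    - {"slide": [-0.83,-1,0],"angular": [0,0,1]}
    - {"slide": [-0.83,-1,0],"angular": [0,0,1]}

```text
time_s: 22.55
eef_pos: [0.4692, 0.0754, 0.2791]
tcp_rot: [2.0, 2.422, 0.0]
force: [-0.9, -0.1, -0.7]
opening: 0.288
```

Run:
```python
from plan import *
t=cab(-.066,.215);print(t);plan([*t,.12],92.1)
```

```text
[ 0.43001764 -0.13761448]
t 22.55 grasp [0.4693 0.0754 0.1241] F [-0.9 -0.1 -0.7] open 0.288 yaw 100.91
[-1.0, -0.391, 0.02] [0.001, -0.0, 0.307] rows 2.1
[-1.0, -0.222, 0.02] [-0.0, -0.0, 0.0] rows 2.0
[-0.595, -0.132, 0.011] [-0.0, -0.0, 0.0] rows 1.2
```

Call:
apply_moves:
  deltas:
    - {"slide": [-1,-0.39,0],"angular": [0,0,0.31]}
    - {"slide": [-1,-0.39,0],"angular": [0,0,0.31]}
    - {"slide": [-1,-0.39,0],"angular": [0,0,0.31]}

```text
time_s: 22.8
eef_pos: [0.4534, -0.012, 0.2791]
tcp_rot: [2.174, 2.266, -0.002]
force: [1.4, 1.4, -1.3]
opening: 0.288
```

Call:
apply_moves:
  deltas:
    - {"slide": [-1,-0.22,0],"angular": [0,0,0]}
    - {"slide": [-1,-0.22,0],"angular": [0,0,0]}
    - {"slide": [-1,-0.22,0],"angular": [0,0,0]}

```text
time_s: 23.05
eef_pos: [0.4386, -0.0934, 0.2792]
tcp_rot: [2.173, 2.266, -0.002]
force: [0.1, 1.5, -0.2]
opening: 0.286
```

Call:
apply_moves:
  deltas:
    - {"slide": [-0.59,-0.14,0.05],"angular": [0,0,0]}
    - {"slide": [-0.59,-0.14,0.05],"angular": [0,0,0]}
    - {"slide": [-0.59,-0.14,0.05],"angular": [0,0,0]}

```text
time_s: 23.3
eef_pos: [0.4294, -0.1378, 0.2748]
tcp_rot: [-2.175, -2.267, 0.0]
force: [-0.2, 0.4, -0.6]
opening: 0.293
```

Run:
```python
from plan import *
t=cab(-.066,.215);print(t);plan([*t,.037],92.1)
p,d,m=snap("wrist","l_wrist")
for h in handles(p,m,z=.12,lo=.05):print(h)
```

```text
[ 0.43001764 -0.13761448]
t 23.3 grasp [ 0.4294 -0.1378  0.1198] F [-0.2  0.4 -0.6] open 0.293 yaw 92.37
[0.002, 0.007, 1.0] [-0.001, -0.0, 0.01] rows 1.9
[0.0, 0.001, 0.035] [0.0, -0.0, -0.0] rows 0.1
(array([ 0.5017, -0.1072]), array([0.019, 0.098]), np.float32(-85.7))
(array([ 0.4285, -0.1136]), array([0.026, 0.119]), np.float32(-88.4))
(array([ 0.4713, -0.0981]), array([0.018, 0.092]), np.float32(-85.7))
```

View pics/l_wrist.png

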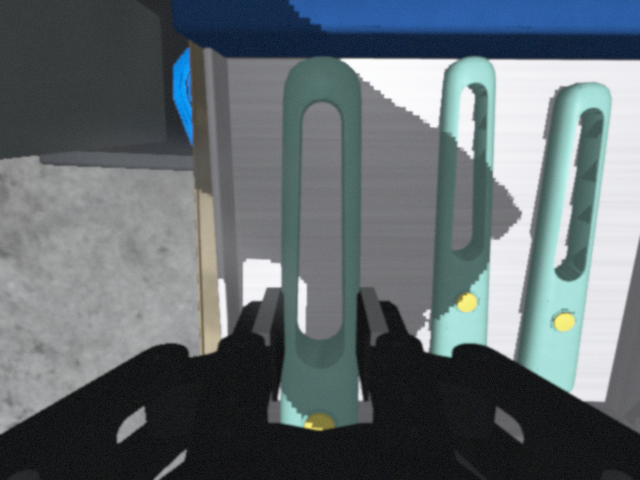

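Run:
```python
from plan import *
p,d,m=load("pics/l_wrist.npz")
for h in handles(p,m,z=.03,lo=.05):
    print(h)
    c,s=np.cos(CY),np.sin(CY);v=h[0]-CAB;print("cab",c*v[0]+s*v[1],-s*v[0]+c*v[1])
print(onplane(m,[(472,57),(440,350),(490,350),(583,82),(575,390)],.03))
```

```text
(array([ 0.5563, -0.1329]), array([0.033, 0.17 ]), np.float32(-85.7))
cab 0.06037033412232994 0.2149956342765086
(array([ 0.4298, -0.144 ]), array([0.045, 0.206]), np.float32(-88.4))
cab -0.06645592986863649 0.20862705813315505
(array([ 0.5039, -0.1172]), array([0.03 , 0.159]), np.float32(-85.7))
cab 0.008593138945116902 0.23264137199361146
[[ 0.49687643 -0.03871629  0.03      ]
 [ 0.49944856 -0.19270033  0.03      ]
 [ 0.52774256 -0.1915701   0.03      ]
 [ 0.55130005 -0.04764199  0.03      ]
 [ 0.5809969  -0.21548757  0.03      ]]
```

Call:
apply_moves:
  deltas:
    - {"slide": [0,0,0.4],"angular": [0,0,0]}
    - {"slide": [0,0,0.8],"angular": [0,0,0]}
    - {"slide": [0,0,1],"angular": [0,0,0]}
    - {"slide": [0,0,1],"angular": [0,0,0]}
    - {"slide": [0,0,1],"angular": [0,0,0]}

```text
time_s: 23.77
eef_pos: [0.4295, -0.135, 0.1944]
tcp_rot: [-2.174, -2.266, -0.0]
force: [-0.4, -0.4, -0.1]
opening: 0.287
```

Call:
apply_moves:
  deltas:
    - {"slide": [0,0,0.04],"angular": [0,0,0]}
    - {"slide": [0,0,0.04],"angular": [0,0,0]}

```text
time_s: 23.93
eef_pos: [0.4297, -0.136, 0.192]
tcp_rot: [2.178, 2.263, 0.0]
force: [0.3, -0.9, -0.7]
opening: 0.289
```

Call:
apply_moves:
  deltas:
    - {"slide": [0,0,0],"angular": [0,0,0]}
    - {"slide": [0,0,0],"angular": [0,0,0]}
    - {"slide": [0,0,0],"angular": [0,0,0]}
  hand: 0.42

```text
time_s: 24.18
eef_pos: [0.4296, -0.1367, 0.1923]
tcp_rot: [2.181, 2.26, 0.0]
force: [0.2, -0.1, 0.9]
opening: 0.42
```

Call:
apply_moves:
  deltas:
    - {"slide": [0,0,-0.3],"angular": [0,0,0]}
    - {"slide": [0,0,-0.8],"angular": [0,0,0]}
    - {"slide": [0,0,-1],"angular": [0,0,0]}
    - {"slide": [0,0,-1],"angular": [0,0,0]}
    - {"slide": [0,0,-1],"angular": [0,0,0]}

```text
time_s: 24.6
eef_pos: [0.4298, -0.137, 0.2731]
tcp_rot: [2.18, 2.259, 0.001]
force: [-0.5, -0.2, -1.4]
opening: 0.42
```

Run:
```python
from plan import *
p,d,m=snap("wrist","m_wrist")
for h in handles(p,m,z=.03,lo=.05):print(h)
p,d,m=snap("top","m_top")
for h in handles(p,m):print(h)
p,d,m=snap("scene","m_scene")
t=cab(0,.3615);print(t)
plan([*t,.14],92.1)
```

```text
(array([ 0.5559, -0.1307]), array([0.033, 0.165]), np.float32(-85.6))
(array([ 0.4299, -0.1365]), array([0.028, 0.17 ]), np.float32(-89.0))
(array([ 0.5018, -0.1181]), array([0.03, 0.16]), np.float32(-84.1))
(array([ 0.4058, -0.845 ]), array([0.028, 0.08 ]), np.float32(-81.8))
(array([ 0.4508, -0.7139]), array([0.029, 0.17 ]), np.float32(72.4))
[0.4905011  0.01124788]
t 24.75 grasp [ 0.4288 -0.1363  0.1158] F [-1.1  0.1  0.6] open 0.419 yaw 92.03
[1.0, 0.458, -0.166] [-0.003, -0.002, -0.002] rows 2.1
[0.818, 0.376, -0.136] [0.0, -0.0, -0.0] rows 1.7
```

View pics/m_wrist.png

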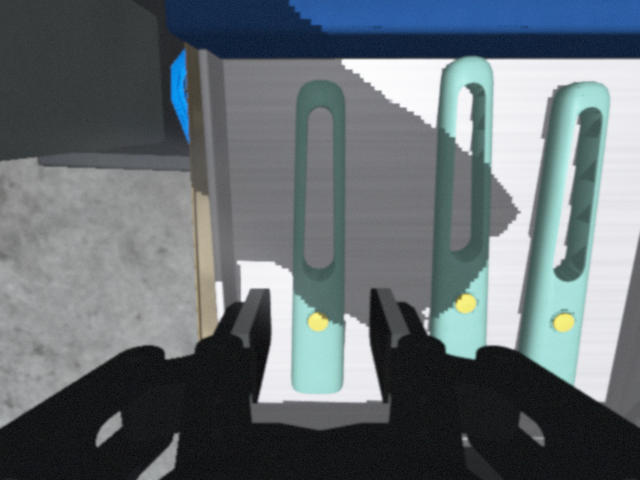

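View pics/m_scene.png

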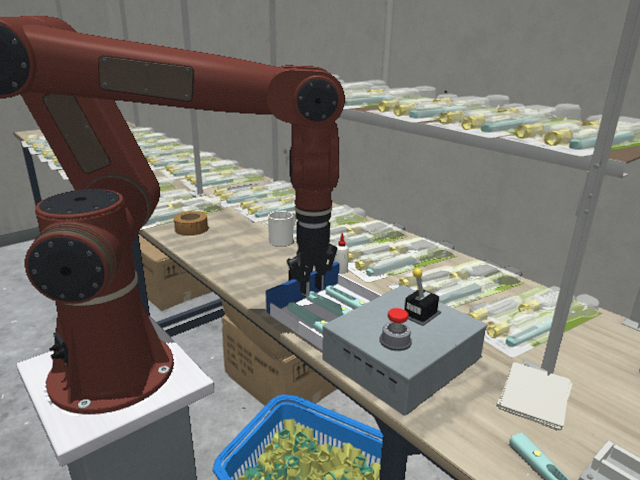

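Call:
apply_moves:
  deltas:
    - {"slide": [1,0.46,-0.2],"angular": [0,0,0]}
    - {"slide": [1,0.46,-0.2],"angular": [0,0,0]}
    - {"slide": [1,0.46,-0.2],"angular": [0,0,0]}
    - {"slide": [1,0.46,-0.2],"angular": [0,0,0]}
  hand: 0.5

```text
time_s: 25.08
eef_pos: [0.4636, -0.0534, 0.2873]
tcp_rot: [-2.177, -2.264, 0.0]
force: [0.3, 0.1, 0.2]
opening: 0.5
```

Call:
apply_moves:
  deltas:
    - {"slide": [0.82,0.37,0],"angular": [0,0,0]}
    - {"slide": [0.82,0.37,0],"angular": [0,0,0]}
    - {"slide": [0.82,0.37,0],"angular": [0,0,0]}
    - {"slide": [0.82,0.37,0],"angular": [0,0,0]}

```text
time_s: 25.42
eef_pos: [0.4903, 0.0115, 0.2867]
tcp_rot: [-2.179, -2.261, 0.002]
force: [-0.7, 0.2, -0.5]
opening: 0.501
```

Run:
```python
from plan import *
t=cab(0,.3615);print(t)
plan([*t,.055],92.1)
p,d,m=snap("wrist","n_wrist")
```

```text
[0.4905011  0.01124788]
t 25.42 grasp [0.49   0.0115 0.1317] F [-0.7  0.2 -0.5] open 0.501 yaw 92.14
[-0.003, 0.004, 0.959] [-0.004, -0.001, 0.001] rows 1.8
```

View pics/n_wrist.png

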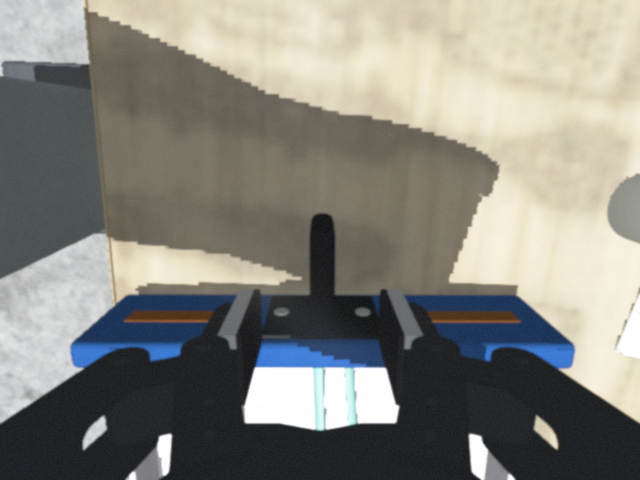

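Call:
apply_moves:
  deltas:
    - {"slide": [0,0,0.3],"angular": [0,0,0]}
    - {"slide": [0,0,0.7],"angular": [0,0,0]}
    - {"slide": [0,0,0.95],"angular": [0,0,0]}
    - {"slide": [0,0,0.95],"angular": [0,0,0]}
    - {"slide": [0,0,0.95],"angular": [0,0,0]}

```text
time_s: 25.88
eef_pos: [0.4897, 0.0102, 0.2111]
tcp_rot: [-2.182, -2.257, 0.002]
force: [-0.1, 0.2, -0.3]
opening: 0.496
```

Call:
apply_moves:
  deltas:
    - {"slide": [0,0,0],"angular": [0,0,0]}
    - {"slide": [0,0,0],"angular": [0,0,0]}
    - {"slide": [0,0,0],"angular": [0,0,0]}
    - {"slide": [0,0,0],"angular": [0,0,0]}
    - {"slide": [0,0,0],"angular": [0,0,0]}
    - {"slide": [0,0,0],"angular": [0,0,0]}
  hand: 0
  grip_force: 40

```text
time_s: 26.38
eef_pos: [0.4908, 0.0108, 0.2138]
tcp_rot: [2.181, 2.259, -0.001]
force: [-6.7, -1.8, 7.5]
opening: 0.134
```

Call:
apply_moves:
  deltas:
    - {"slide": [-0.1,0,0],"angular": [0,0,0]}
    - {"slide": [-0.3,0,0],"angular": [0,0,0]}
    - {"slide": [-0.5,0,0],"angular": [0,0,0]}
    - {"slide": [-0.7,0,0],"angular": [0,0,0]}
    - {"slide": [-0.9,0,0],"angular": [0,0,0]}
    - {"slide": [-1,0,0],"angular": [0,0,0]}
    - {"slide": [-1,0,0],"angular": [0,0,0]}

```text
time_s: 26.97
eef_pos: [0.4938, -0.0706, 0.2138]
tcp_rot: [2.182, 2.257, -0.001]
force: [-5.0, -2.1, 5.9]
opening: 0.133
```

Run:
```python
from plan import *
t=cab(0,.1465);print(t)
plan([*t,.055],92.1)
```

```text
[ 0.49852949 -0.20360217]
t 26.97 grasp [ 0.494  -0.071   0.0588] F [-5.  -2.1  5.9] open 0.133 yaw 91.95
[-1.0, 0.001, 0.031] [0.002, 0.004, -0.005] rows 1.9
[-0.663, -0.0, 0.019] [0.0, 0.0, -0.0] rows 1.3
```

Call:
apply_moves:
  deltas:
    - {"slide": [-0.1,0,0],"angular": [0,0,0]}
    - {"slide": [-0.3,0,0],"angular": [0,0,0]}
    - {"slide": [-0.5,0,0],"angular": [0,0,0]}
    - {"slide": [-0.7,0,0],"angular": [0,0,0]}
    - {"slide": [-0.9,0,0],"angular": [0,0,0]}
    - {"slide": [-1,0,0],"angular": [0,0,0]}
    - {"slide": [-1,0,0],"angular": [0,0,0]}

```text
time_s: 27.55
eef_pos: [0.4967, -0.1507, 0.2138]
tcp_rot: [2.181, 2.257, -0.001]
force: [-3.7, -1.4, 5.9]
opening: 0.138
```

Call:
apply_moves:
  deltas:
    - {"slide": [-0.15,0,0],"angular": [0,0,0]}
    - {"slide": [-0.3,0,0],"angular": [0,0,0]}
    - {"slide": [-0.45,0,0],"angular": [0,0,0]}
    - {"slide": [-0.6,0,0],"angular": [0,0,0]}
    - {"slide": [-0.6,0,0],"angular": [0,0,0]}

```text
time_s: 27.97
eef_pos: [0.4984, -0.1988, 0.2138]
tcp_rot: [2.181, 2.257, -0.001]
force: [-2.4, -2.1, 5.9]
opening: 0.134
```

Call:
apply_moves:
  deltas:
    - {"slide": [-0.06,0,0],"angular": [0,0,0]}
    - {"slide": [-0.06,0,0],"angular": [0,0,0]}

```text
time_s: 28.13
eef_pos: [0.4986, -0.2025, 0.2138]
tcp_rot: [2.18, 2.258, -0.001]
force: [-3.9, -3.3, 4.9]
opening: 0.132
```

Call:
apply_moves:
  deltas:
    - {"slide": [-0.06,0,0],"angular": [0,0,0]}
    - {"slide": [-0.06,0,0],"angular": [0,0,0]}

```text
time_s: 28.3
eef_pos: [0.4986, -0.2051, 0.2138]
tcp_rot: [-2.179, -2.261, -0.006]
force: [-3.6, 15.2, 14.0]
opening: 0.135
```

Call:
apply_moves:
  deltas:
    - {"slide": [0,0,0],"angular": [0,0,0]}
    - {"slide": [0,0,0],"angular": [0,0,0]}
    - {"slide": [0,0,0],"angular": [0,0,0]}
    - {"slide": [0,0,-0.1],"angular": [0,0,0]}
    - {"slide": [0,0,-0.5],"angular": [0,0,0]}
    - {"slide": [0,0,-1],"angular": [0,0,0]}
    - {"slide": [0,0,-1],"angular": [0,0,0]}
  hand: 0.5

```text
time_s: 28.88
eef_pos: [0.4999, -0.2074, 0.3002]
tcp_rot: [2.175, 2.253, 0.002]
force: [0.5, -2.2, 1.2]
opening: 0.501
```

Call:
apply_moves:
  deltas:
    - {"slide": [0,0,-1],"angular": [0,0,0]}
    - {"slide": [0,0,-1],"angular": [0,0,0]}
    - {"slide": [0,0,-1],"angular": [0,0,0]}
    - {"slide": [0,0,-1],"angular": [0,0,0]}
  hand: 0

```text
time_s: 29.22
eef_pos: [0.4989, -0.2068, 0.3752]
tcp_rot: [2.178, 2.256, 0.001]
force: [0.7, -0.1, 0.0]
opening: 0.002
```

Run:
```python
from plan import *
p,d,m=snap("wrist","o_wrist")
p,d,m=snap("scene","o_scene")
c=cv2.resize(p[220:420,240:540],None,fx=2.6,fy=2.6,interpolation=cv2.INTER_CUBIC);cv2.imwrite("pics/o_scz.png",c[:,:,::-1])
p,d,m=snap("top","o_top")
hs=cv2.cvtColor(p,cv2.COLOR_RGB2HSV)
plan([.4395,-.3795,.22],92.1)
```

```text
t 29.37 grasp [ 0.498  -0.206   0.2159] F [-0.4 -0.8 -0.7] open 0.001 yaw 92.03
[-1.0, -0.378, -0.024] [-0.002, -0.002, -0.003] rows 2.1
[-1.0, -0.38, -0.024] [0.0, 0.0, 0.0] rows 2.1
[-0.139, -0.053, -0.004] [0.0, 0.0, 0.0] rows 0.3
```

View pics/o_scz.png

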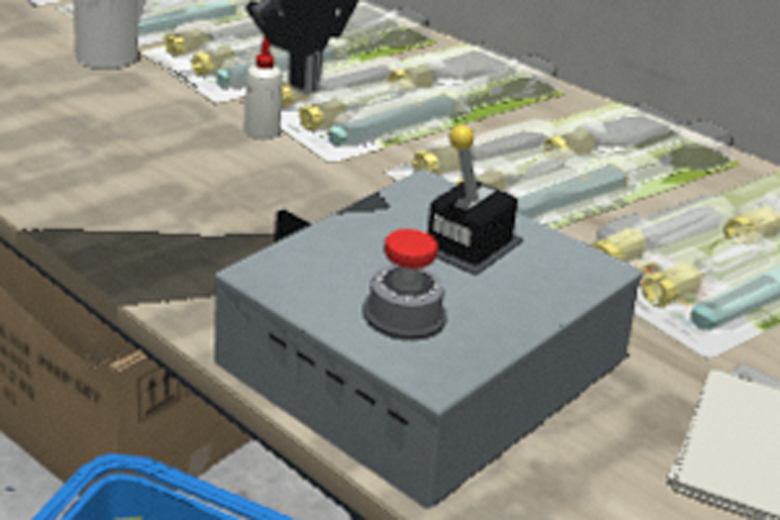

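View pics/o_wrist.png

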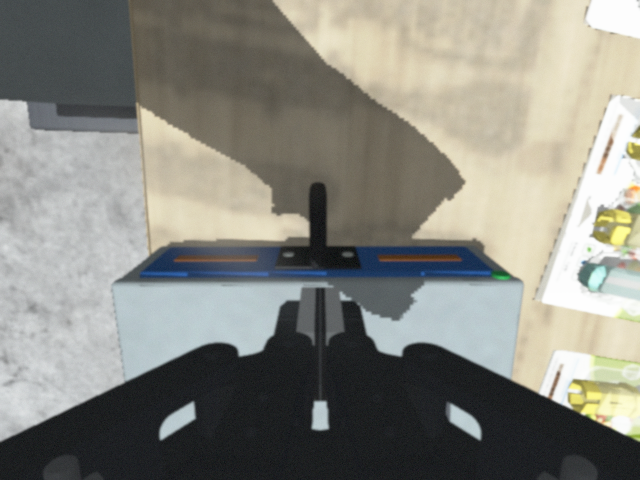

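Call:
apply_moves:
  deltas:
    - {"slide": [-1,-0.38,0],"angular": [0,0,0]}
    - {"slide": [-1,-0.38,0],"angular": [0,0,0]}
    - {"slide": [-1,-0.38,0],"angular": [0,0,0]}
    - {"slide": [-1,-0.38,0],"angular": [0,0,0]}

```text
time_s: 29.7
eef_pos: [0.4697, -0.2889, 0.3701]
tcp_rot: [-2.184, -2.255, 0.0]
force: [0.1, 0.5, -1.0]
opening: -0.002
```

Call:
apply_moves:
  deltas:
    - {"slide": [-1,-0.38,0],"angular": [0,0,0]}
    - {"slide": [-1,-0.38,0],"angular": [0,0,0]}
    - {"slide": [-1,-0.38,0],"angular": [0,0,0]}
    - {"slide": [-1,-0.38,0],"angular": [0,0,0]}

```text
time_s: 30.03
eef_pos: [0.4427, -0.3691, 0.3706]
tcp_rot: [-2.183, -2.257, -0.001]
force: [0.8, 1.3, -0.5]
opening: 0.001
```

Run:
```python
from plan import *
plan([.440,-.380,.18],92.1)
p,d,m=snap("wrist","p_wrist")
p,d,m=snap("scene","p_scene")
c=cv2.resize(p[220:420,240:540],None,fx=2.6,fy=2.6,interpolation=cv2.INTER_CUBIC);cv2.imwrite("pics/p_scz.png",c[:,:,::-1])
```

```text
t 30.03 grasp [ 0.4425 -0.3688  0.2156] F [ 0.8  1.3 -0.5] open 0.001 yaw 91.91
[-0.137, -0.037, 0.445] [-0.002, -0.004, -0.007] rows 0.9
```

View pics/p_scz.png

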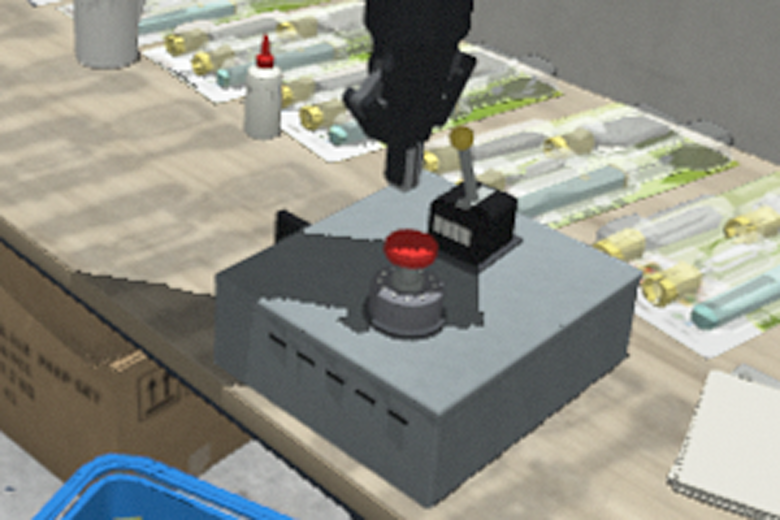

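View pics/p_wrist.png

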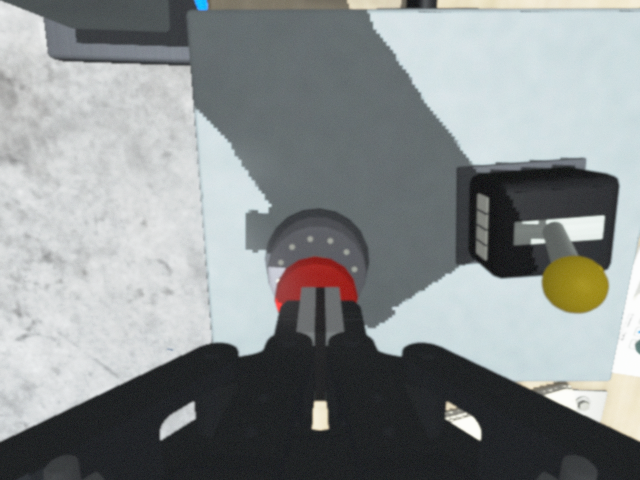

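Run:
```python
from plan import *
p,d,m=load("pics/p_wrist.npz")
print("slot",onplane(m,[(514,220),(605,217),(514,245),(605,240),(552,226)],.137).round(4))
print("block top",onplane(m,[(472,180),(600,170),(618,180),(612,268),(505,277),(475,255),(490,180),(490,265)],.136).round(4))
print("base",onplane(m,[(458,168),(584,158),(458,265)],.092).round(4))
hs=cv2.cvtColor(p,cv2.COLOR_RGB2HSV);k=cv2.inRange(hs,(18,120,60),(34,255,255));c=max(blobs(k),key=cv2.contourArea);print(cv2.minEnclosingCircle(c));u=cv2.minEnclosingCircle(c)[0];print(onplane(m,u,.204))
r=cv2.inRange(hs,(0,150,60),(6,255,255));c=max(blobs(r),key=cv2.contourArea);print(cv2.minEnclosingCircle(c),onplane(m,cv2.minEnclosingCircle(c)[0],.158))
c=cv2.resize(p[130:330,440:640],None,fx=3,fy=3,interpolation=cv2.INTER_CUBIC);cv2.imwrite("pics/p_wz.png",c[:,:,::-1])
```

```text
slot [[ 0.537  -0.3453  0.137 ]
 [ 0.5814 -0.3424  0.137 ]
 [ 0.5389 -0.358   0.137 ]
 [ 0.5838 -0.354   0.137 ]
 [ 0.5562 -0.3477  0.137 ]]
block top [[ 0.5142 -0.3265  0.136 ]
 [ 0.5749 -0.3198  0.136 ]
 [ 0.5845 -0.3242  0.136 ]
 [ 0.5911 -0.3688  0.136 ]
 [ 0.5374 -0.3754  0.136 ]
 [ 0.5205 -0.3641  0.136 ]
 [ 0.5229 -0.3262  0.136 ]
 [ 0.5288 -0.3692  0.136 ]]
base [[ 0.5212 -0.3248  0.092 ]
 [ 0.5933 -0.3168  0.092 ]
 [ 0.5282 -0.3841  0.092 ]]
((574.2240600585938, 283.4211730957031), 33.2474365234375)
[[ 0.52900456 -0.35280669  0.204     ]]
((315.8899230957031, 296.5963439941406), 40.254337310791016) [[ 0.44072125 -0.38000814  0.158     ]]
```

View pics/p_wz.png

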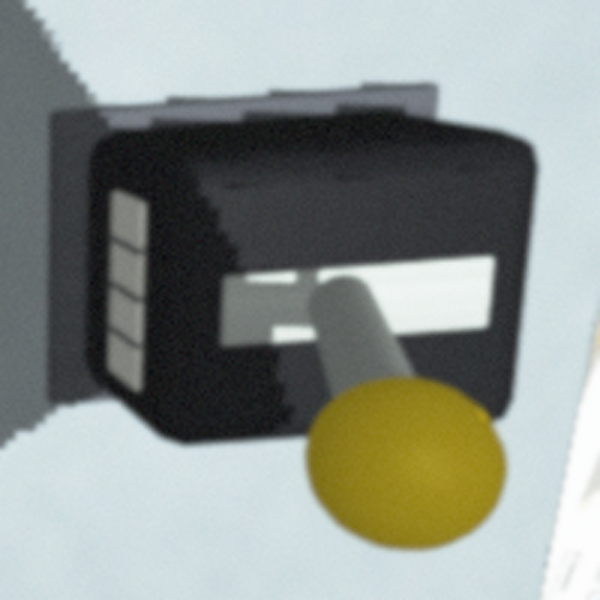

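Call:
apply_moves:
  deltas:
    - {"slide": [-0.14,-0.03,0.2],"angular": [0,0,0]}
    - {"slide": [-0.14,-0.03,0.4],"angular": [0,0,0]}
    - {"slide": [-0.14,-0.03,0.43],"angular": [0,0,0]}
    - {"slide": [-0.14,-0.03,0.43],"angular": [0,0,0]}

```text
time_s: 30.47
eef_pos: [0.4416, -0.3779, 0.3363]
tcp_rot: [-2.178, -2.26, -0.001]
force: [-0.6, 1.0, -0.4]
opening: -0.0
```

Run:
```python
from plan import *
plan([.4407,-.380,.156],92.1)
```

```text
t 30.47 grasp [ 0.4414 -0.3775  0.1813] F [-0.6  1.  -0.4] open -0.0 yaw 92.13
[-0.027, -0.012, 0.316] [-0.003, -0.005, 0.001] rows 0.6
```

Call:
apply_moves:
  deltas:
    - {"slide": [-0.02,-0.01,0.1],"angular": [0,0,0]}
    - {"slide": [-0.02,-0.01,0.2],"angular": [0,0,0]}
    - {"slide": [-0.02,-0.01,0.28],"angular": [0,0,0]}
    - {"slide": [-0.02,-0.01,0.28],"angular": [0,0,0]}

```text
time_s: 30.8
eef_pos: [0.4412, -0.3809, 0.3157]
tcp_rot: [2.179, 2.26, 0.001]
force: [1.2, 3.3, 10.0]
opening: 0.001
```

Call:
apply_moves:
  deltas:
    - {"slide": [0,0,0.05],"angular": [0,0,0]}
    - {"slide": [0,0,0.05],"angular": [0,0,0]}

```text
time_s: 30.97
eef_pos: [0.4412, -0.3809, 0.3125]
tcp_rot: [2.179, 2.26, 0.001]
force: [0.6, 4.7, 11.3]
opening: 0.0
```

Call:
apply_moves:
  deltas:
    - {"slide": [0,0,0.04],"angular": [0,0,0]}
    - {"slide": [0,0,0.06],"angular": [0,0,0]}
    - {"slide": [0,0,0.06],"angular": [0,0,0]}

```text
time_s: 31.22
eef_pos: [0.4412, -0.3807, 0.3113]
tcp_rot: [2.177, 2.259, 0.0]
force: [-6.1, 11.1, 30.7]
opening: -0.002
```

Call:
apply_moves:
  deltas:
    - {"slide": [0,0,-0.02],"angular": [0,0,0]}
    - {"slide": [0,0,-0.02],"angular": [0,0,0]}
    - {"slide": [0,0,-0.02],"angular": [0,0,0]}
    - {"slide": [0,0,-0.02],"angular": [0,0,0]}
    - {"slide": [0,0,-0.02],"angular": [0,0,0]}
    - {"slide": [0,0,-0.02],"angular": [0,0,0]}
    - {"slide": [0,0,-0.02],"angular": [0,0,0]}
    - {"slide": [0,0,-0.02],"angular": [0,0,0]}
    - {"slide": [0,0,-0.02],"angular": [0,0,0]}
    - {"slide": [0,0,-0.02],"angular": [0,0,0]}
    - {"slide": [0,0,-0.02],"angular": [0,0,0]}
    - {"slide": [0,0,-0.02],"angular": [0,0,0]}
    - {"slide": [0,0,-0.02],"angular": [0,0,0]}

```text
time_s: 32.3
eef_pos: [0.4412, -0.3808, 0.3114]
tcp_rot: [2.178, 2.259, 0.001]
force: [-2.7, 8.0, 19.6]
opening: 0.001
```

Run:
```python
from plan import *
p,d,m=snap("scene","q_scene")
c=cv2.resize(p[220:420,240:540],None,fx=2.6,fy=2.6,interpolation=cv2.INTER_CUBIC);cv2.imwrite("pics/q_scz.png",c[:,:,::-1])
```

```text
(no output)
```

View pics/q_scz.png

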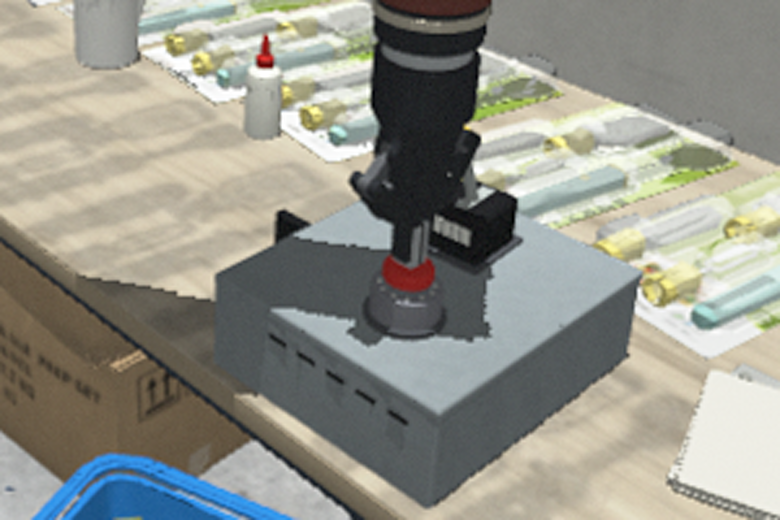

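Call:
apply_moves:
  deltas:
    - {"slide": [0,0,-0.2],"angular": [0,0,0]}
    - {"slide": [0,0,-0.5],"angular": [0,0,-0.12]}
    - {"slide": [0,0,-0.65],"angular": [0,0,-0.12]}
    - {"slide": [0,0,-0.65],"angular": [0,0,-0.12]}
    - {"slide": [0,0,-0.65],"angular": [0,0,-0.12]}

```text
time_s: 32.77
eef_pos: [0.4407, -0.3813, 0.3601]
tcp_rot: [2.114, 2.323, -0.0]
force: [-0.2, -0.4, -0.6]
opening: 0.0
```

Run:
```python
from plan import *
plan([.488,-.3555,.208],95.5)
p,d,m=snap("scene","r_scene")
p,d,m=snap("wrist","r_wrist")
```

```text
t 32.77 grasp [ 0.4408 -0.3814  0.2051] F [-0.2 -0.4 -0.6] open 0.0 yaw 95.39
[0.265, 0.619, -0.036] [0.001, 0.002, -0.004] rows 1.3
```

View pics/r_wrist.png

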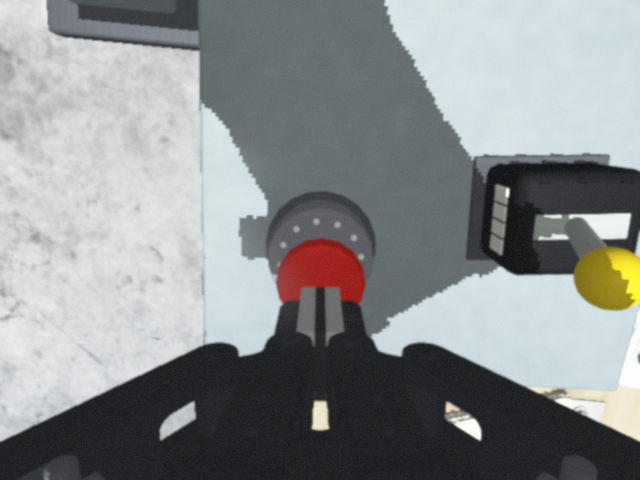

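View pics/r_scene.png

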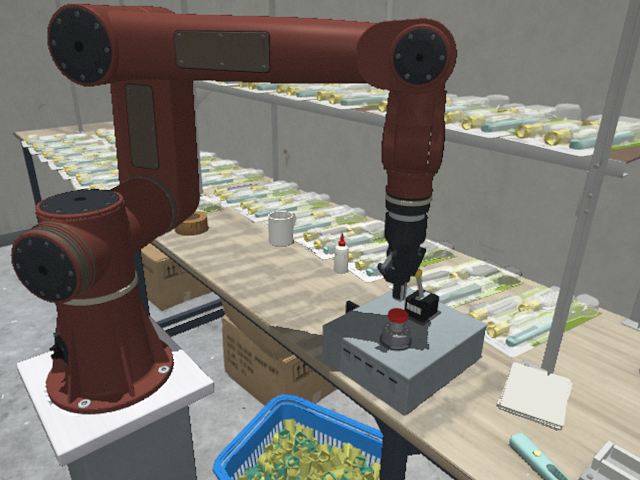

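Call:
apply_moves:
  deltas:
    - {"slide": [0.26,0.6,0],"angular": [0,0,0]}
    - {"slide": [0.26,0.6,0],"angular": [0,0,0]}
    - {"slide": [0.26,0.6,0],"angular": [0,0,0]}

```text
time_s: 33.12
eef_pos: [0.4878, -0.3543, 0.3582]
tcp_rot: [-2.109, -2.325, -0.001]
force: [0.1, -0.7, 0.1]
opening: 0.001
```

Run:
```python
from plan import *
plan([.5665,-.3488,.206],95.4)
p,d,m=snap("wrist","s_wrist")
```

```text
t 33.12 grasp [ 0.4876 -0.354   0.2032] F [ 0.1 -0.7  0.1] open 0.001 yaw 95.59
[-0.027, 0.986, -0.036] [-0.002, -0.004, 0.006] rows 1.9
```

View pics/s_wrist.png

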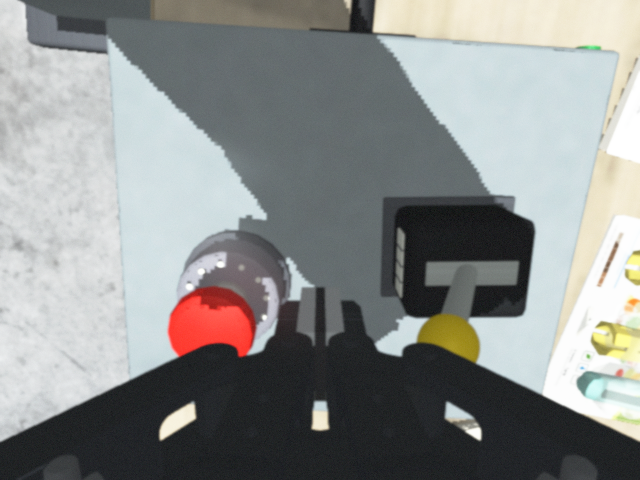

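Call:
apply_moves:
  deltas:
    - {"slide": [-0.02,0,-0.08],"angular": [0,0,0]}
    - {"slide": [-0.02,0.15,-0.08],"angular": [0,0,0]}
    - {"slide": [-0.02,0.3,-0.08],"angular": [0,0,0]}
    - {"slide": [-0.02,0.4,-0.08],"angular": [0,0,0]}
    - {"slide": [-0.02,0.4,-0.08],"angular": [0,0,0]}

```text
time_s: 33.58
eef_pos: [0.5183, -0.3551, 0.3665]
tcp_rot: [2.113, 2.324, -0.001]
force: [-3.6, -0.7, 2.7]
opening: -0.001
```

Run:
```python
from plan import *
plan([.5665,-.3488,.211],95.4)
p,d,m=snap("wrist","t_wrist")
```

```text
t 33.58 grasp [ 0.5183 -0.3552  0.2115] F [-3.6 -0.7  2.7] open -0.001 yaw 95.44
[0.021, 0.607, 0.006] [-0.001, 0.001, 0.001] rows 1.2
```

View pics/t_wrist.png

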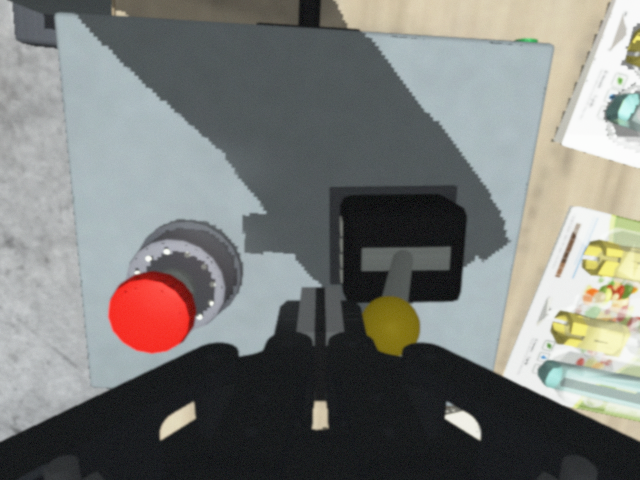

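Call:
apply_moves:
  deltas:
    - {"slide": [0.03,0.15,0],"angular": [0,0,0]}
    - {"slide": [0.03,0.3,0],"angular": [0,0,0]}
    - {"slide": [0.03,0.45,0],"angular": [0,0,0]}
    - {"slide": [0.03,0.58,0],"angular": [0,0,0]}
    - {"slide": [0.03,0.58,0],"angular": [0,0,0]}

```text
time_s: 34.05
eef_pos: [0.5642, -0.3478, 0.3653]
tcp_rot: [-2.112, -2.324, 0.001]
force: [-4.9, -1.6, 0.8]
opening: -0.002
```

Run:
```python
from plan import *
plan([.5665,-.3488,.211],95.4)
p,d,m=snap("wrist","u_wrist")
```

```text
t 34.05 grasp [ 0.564  -0.3477  0.2103] F [-4.9 -1.6  0.8] open -0.002 yaw 95.47
[-0.015, 0.027, -0.008] [-0.003, -0.002, 0.002] rows 0.1
```

View pics/u_wrist.png

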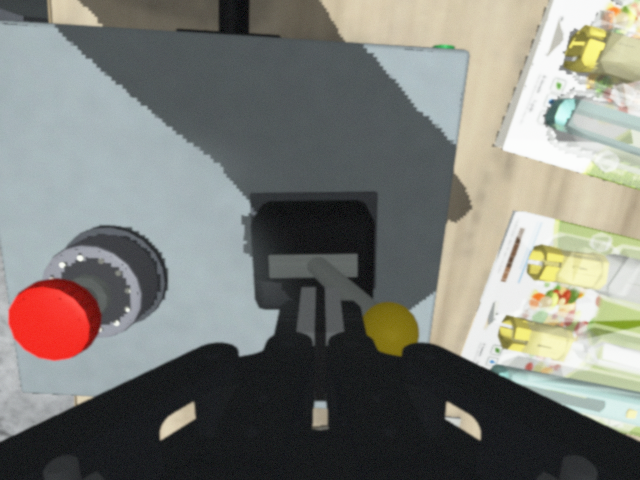

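Call:
apply_moves:
  deltas:
    - {"slide": [0,0.04,0],"angular": [0,0,0]}
    - {"slide": [0,0.04,0],"angular": [0,0,0]}

```text
time_s: 34.27
eef_pos: [0.5663, -0.3477, 0.3652]
tcp_rot: [-2.112, -2.322, 0.001]
force: [-6.6, -1.8, -2.5]
opening: -0.003
```

Call:
apply_moves:
  deltas:
    - {"slide": [0,0.04,0],"angular": [0,0,0]}
    - {"slide": [0,0.04,0],"angular": [0,0,0]}

```text
time_s: 34.43
eef_pos: [0.5691, -0.3474, 0.3651]
tcp_rot: [-2.112, -2.321, 0.002]
force: [-7.7, -2.0, -2.4]
opening: -0.001
```

Run:
```python
from plan import *
p,d,m=snap("wrist","v_wrist")
p2,d2,m2=snap("top","v_top")
for p,m in((p,m),(p2,m2)):
    hs=cv2.cvtColor(p,cv2.COLOR_RGB2HSV);k=cv2.inRange(hs,(18,120,60),(34,255,255))
    for c in blobs(k,8):
        u,r=cv2.minEnclosingCircle(c);X=onplane(m,u,.204)[0]
        if abs(X[0]-.57)<.08 and abs(X[1]+.35)<.05:print(u,r,X)
```

```text
(506.5, 338.5) 14.159902572631836 [ 0.63213541 -0.3459316   0.204     ]
(511.2317199707031, 329.2317199707031) 14.538846969604492 [ 0.63300782 -0.34235613  0.204     ]
(386.68939208984375, 329.6287841796875) 29.54012107849121 [ 0.59103328 -0.34648786  0.204     ]
(537.8512573242188, 269.082275390625) 14.190176010131836 [ 0.63708884 -0.32033593  0.204     ]
(541.5, 256.5) 15.508162498474121 [ 0.63728627 -0.31600595  0.204     ]
```

Call:
apply_moves:
  deltas:
    - {"slide": [0,0.04,0],"angular": [0,0,0]}
    - {"slide": [0,0.04,0],"angular": [0,0,0]}

```text
time_s: 34.7
eef_pos: [0.5708, -0.3473, 0.365]
tcp_rot: [-2.11, -2.318, 0.008]
force: [-19.0, -2.4, 0.0]
opening: -0.001
```

The ball measures x = 0.591, which is the computed end of stroke, and the force rose to 19 N. So it is at the stop, and I'm backing off.

Call:
apply_moves:
  deltas:
    - {"slide": [0,-0.2,0],"angular": [0,0,0]}
    - {"slide": [0,-0.5,0],"angular": [0,0,0]}
    - {"slide": [0,-0.8,0],"angular": [0,0,0]}
    - {"slide": [0,-1,0],"angular": [0,0,0]}
    - {"slide": [0,-1,0],"angular": [0,0,0]}

```text
time_s: 35.12
eef_pos: [0.4915, -0.3549, 0.3666]
tcp_rot: [2.115, 2.323, 0.001]
force: [0.6, 0.3, -1.1]
opening: -0.003
```

Call:
apply_moves:
  deltas:
    - {"slide": [0.3,-0.2,-0.5],"angular": [0,0,0]}
    - {"slide": [0.5,-0.2,-1],"angular": [0,0,0]}
    - {"slide": [1,-0.2,-1],"angular": [0,0,0]}
    - {"slide": [1,-0.2,-1],"angular": [0,0,0]}
    - {"slide": [1,-0.2,-1],"angular": [0,0,0]}

```text
time_s: 35.53
eef_pos: [0.4707, -0.2749, 0.4482]
tcp_rot: [2.108, 2.324, 0.001]
force: [0.8, -0.2, -0.3]
opening: 0.003
```

Call:
apply_moves:
  deltas:
    - {"slide": [1,0,0],"angular": [0,0,0]}
    - {"slide": [1,0,0],"angular": [0,0,0]}
    - {"slide": [1,0,0],"angular": [0,0,0]}
    - {"slide": [1,0,0],"angular": [0,0,0]}

```text
time_s: 35.87
eef_pos: [0.4631, -0.1958, 0.4459]
tcp_rot: [2.111, 2.327, 0.001]
force: [-1.1, 0.3, 0.8]
opening: -0.001
```

Run:
```python
from plan import *
p,d,m=snap("scene","w_scene");p2,d2,m2=snap("top","w_top")
a=cv2.resize(p[220:420,240:540],None,fx=2.6,fy=2.6,interpolation=cv2.INTER_CUBIC);cv2.imwrite("pics/w_scz.png",a[:,:,::-1])
c=cv2.resize(p2[190:330,160:500],None,fx=2.3,fy=2.3,interpolation=cv2.INTER_CUBIC);cv2.imwrite("pics/w_topz.png",c[:,:,::-1])
def cen(p,lo,hi,box):
    h=cv2.cvtColor(p,cv2.COLOR_RGB2HSV);k=cv2.inRange(h,lo,hi);kk=k*0;a,b,c,d=box;kk[b:d,a:c]=k[b:d,a:c]
    q=max(blobs(kk,5),key=cv2.contourArea);M=cv2.moments(q);return M['m10']/M['m00'],M['m01']/M['m00']
print(cen(p,(18,120,100),(32,255,255),(405,255,430,285)),cen(p,(0,150,80),(6,255,255),(380,300,415,330)))
print(readout.get_obs()["eef_pos"],readout.get_obs()["force"])
print(handles(p2,m2))
```

```text
(417.16037735849056, 272.2798742138365) (397.8724778046811, 315.0637610976594)
[ 0.46313176 -0.1973689   0.44574361] [ 0.78022666  0.47425197 -0.13696938]
[(array([ 0.4059, -0.8437]), array([0.027, 0.08 ]), np.float32(-81.8)), (array([ 0.4518, -0.7141]), array([0.029, 0.17 ]), np.float32(73.2))]
```

View pics/w_scz.png

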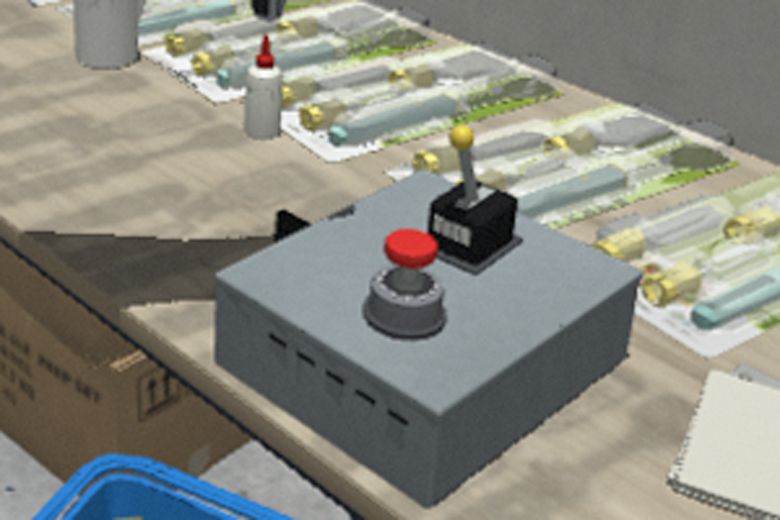

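View pics/w_topz.png

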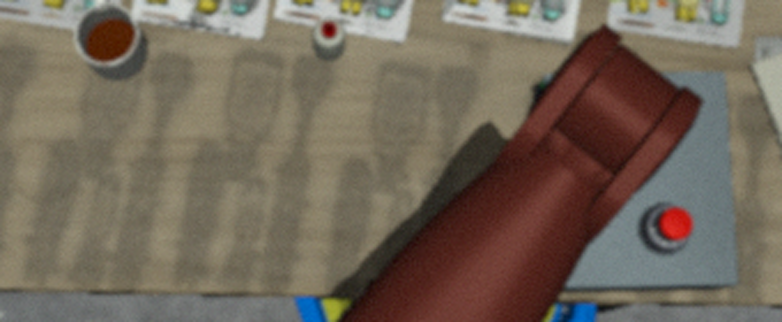

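```bash
python3 -c "
from station import order
print(order.job_done())"
```

```text
the job is handed in; nothing more can be done
None
```

I finished the whole sequence and handed the job in after about 36 s of robot time; no verdict was reported.

- **Handles:** I found three loose handles. I pulled the drawer open to its stop, laid them flat and side by side on its floor, and pushed it shut until it hit the stop at about 15 N. In the last wrist view before closing, all three were flat and clear of each other. I did not look inside after shutting.
- **Knocked handle:** the middle handle had moved 1–2 cm towards the drawer front while I fetched the third. It was still flat inside the drawer, so I left it.
- **Teal handles on the right:** I took the two lying beyond the cabinet's right side as scenery. The nearer one is about 0.84 m from the base, out of reach.
- **Timer:** with the drawer shut, I pressed the plunger against its stop at 20–30 N for just over a second, then let it spring back.
- **Tally lever:** I pushed it until the force jumped to 19 N. The ball was measured at x = 0.591 m, the computed end of stroke, and I then let the lever return.

In the last pictures, the plunger and the lever ball are back within about 0.2 pixel of where they started. The drawer panel sat flush after closing, though the arm hid the front in the final top view. The mug and glue bottle look unmoved, no loose handles remain on the bench, and the gripper was clear of everything.

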